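Load the charging station for the night

ROBOT

A 7-joint arm with a two-finger parallel gripper is mounted at the origin on the work surface. World frame = base frame: x ahead of the robot, y to its left, z up, the work surface at z = 0. Lengths are in m, angles in rad, forces in N, time in s.
With the tool pointing down it reaches from about 0.4 to 0.85 m from the base axis. Payload 10.4 kg.
Tool frame: the origin (TCP) lies midway between the tips of the shut fingers; the grasp point (between the pads) lies 19 mm behind it; z points along the fingers, y is the direction in which the jaws open and shut (so a half turn about z gives the same grasp; the last joint's range is limited). The gripper opens to 85 mm and grips with 20 to 120 N. Pads are 22 mm wide; open, the fingers measure 114 mm over their backs; the gripper's body (76 mm by 85 mm) begins 54 mm behind the grasp point. The pads swing forward as they close: fully open they stand 13 mm farther back than shut.
Start: joints at [1.193, 0.332, -0.065, 1.46, 0.022, 1.35, -0.088], TCP at [0.217, -0.586, 0.231] pointing down, gripper open.
Joint ranges: [-2.6, 2.6], [-0.5, 2.12], [-1.47, 1.34], [0.16, 2.42], [-1.27, 4.41], [0.06, 2.06], [-2.6, 2.6]. Speed limits (rad/s): [2.22, 2.22, 2.79, 2.79, 3.14, 3.14, 3.14].

INTERFACE

Orientations are given as a unit quaternion [x, y, z, w].
In Python, from workcell import manip, camera, camera_info, workorder, nets gives the robot as it stands.
- The arm moves only by the tool apply_moves, never from a script. Its argument "commands" is a list of rows, each a list of 5 numbers: the shift along the tool's x, y, z in m, then the turn about the tool's z in degrees, then the gripper command: -1 is fully open, 1 is shut, values between are in proportion. A call has 1 to 5 rows; each row shifts and turns the pose as measured when the row begins, along the tool's axes as they then stand; what a row does not reach is not made up. A row lasts 1/12 s, in which the tool goes at most 41.7 mm and 7.16 degrees, less where a joint would pass 70% of its speed; a pose out of reach is approached as far as the arm can. A call is refused whole if a number of a shift passes 0.0417 or a number of a turn 7.16, either way. A call with a gripper value outside its range is refused whole. The fingers move at their own pace and stop on an object; "squeeze" is the grip in N (left out, the last holds). Time passes only in rows, so rows that do not move let the fingers close. It gives the time, the measured TCP pose, the force and the opening at its end, in the units of the state.
- manip.get_obs(): the state, without advancing time (a new reading comes with each control period).
- camera(name): name is "scene" or "top" or "wrist"; returns (picture, depth): 400x640x3 uint8, red, green, blue; 400x640 float32, m along the optical axis (not along the pixel's ray), 0 where there is no reading.
- camera_info(name): a dict with "camera_matrix" (3x3 intrinsics, pixels), "xyz" and "rotation" of the camera in the world; the wrist camera has in their place "T_tool_cam" (4x4, takes a point from camera to tool coordinates, whose origin is the TCP and whose axes are the flange's). Camera axes: x right, y down, z forward; pixel columns grow to the right and rows downward; lengths in m; the calibration is good to about 2 mm. A picture is of the moment at which its call begins: read the wrist's pose just before it. camera_info takes no time and is no camera call.
- workorder.hand_in(): hands the job in, once; it reports no verdict.
Trained networks look in the newest picture that a camera, given by its name, has taken for a name from the list of things; names that differ only in an ending like _2 or _b are one class to them, and where a whole thing is asked for, a point or a joint stands for the part that bears it (a point fixed in the world has none). Each returns a list of dicts, best first, with "conf" (0 to 1); they miss things now and then, are a little off and sometimes report something else, mostly with a low value. They report only what shows in the picture. A call takes as long as a camera call. They do not tell look-alikes from the thing itself.
- nets.look_for(camera, thing): "rect" ([left, top, width, height] in pixels, round what is visible of it).
- nets.place_of(camera, thing): "xy" ([column, row] in pixels: a listed point, or the origin of a listed thing).
The state is a dict: "clock": time; "joint_pos": joint angles; "joint_velocities": joint speeds; "tau": joint torques, N m; "position": TCP position; "ee_rot": TCP orientation; "ft_force": force on the tool from outside, world axes, zero at the start; "torque": the same for the moment, N m; "grip_width": opening from 0.0 (shut) to 1.0 (fully open).
Only numpy, scipy, OpenCV 4.12 (cv2) and the standard library are available. Lean on these libraries where they do the work, as an engineer would, in place of code of your own. Each camera call takes 0.05 s, during which the arm holds its last target. There are 200 camera calls.

TASK

Switch the charging station off by turning its dial to the bar mark and, with it off, load everything that was brought back: lay the flat slide-on battery packs flat on the floor of the long tray, put the stick packs on the floor of the short tray, and hang each work lamp by its handle on a hook of the stand (one lamp to a hook). When all is loaded, turn the dial to the two-dot mark and leave it there; do not disturb the carton or the tape roll.

Things in the scene. Friction and masses are not known exactly. Their poses are not given: they have to be found in the camera images.
- slide1: A flat slide-on battery pack (some may be absent): black block 76 x 52 mm in plan (long side along its x), 28 mm high, with a narrower grey contact ridge (56 x 36 mm, 12 mm high) on top; 40 mm high in all, about 0.28 kg. Starts lying flat on the work surface, its long side roughly along world x. z up. Origin: centre of the underside.
- slide2: A flat slide-on battery pack (some may be absent): black block 76 x 52 mm in plan (long side along its x), 28 mm high, with a narrower grey contact ridge (56 x 36 mm, 12 mm high) on top; 40 mm high in all, about 0.28 kg. Starts lying flat on the work surface, its long side roughly along world x. z up. Origin: centre of the underside.
- slide3: A flat slide-on battery pack (some may be absent): black block 76 x 52 mm in plan (long side along its x), 28 mm high, with a narrower grey contact ridge (56 x 36 mm, 12 mm high) on top; 40 mm high in all, about 0.28 kg. Starts lying flat on the work surface, its long side roughly along world x. z up. Origin: centre of the underside.
- stick1: A stick battery pack (some may be absent): black square foot 48 x 48 mm, 24 mm high, with a round grey stem 32 mm across and 36 mm tall on top of it; 60 mm high in all, about 0.18 kg. Starts standing on its foot; z runs up the stem. Origin: centre of the underside of the foot.
- stick1_mid (a point): A point on the axis of pack stick1, 25 mm above the underside of its foot; axes as the pack's.
- stick2: A stick battery pack (some may be absent): black square foot 48 x 48 mm, 24 mm high, with a round grey stem 32 mm across and 36 mm tall on top of it; 60 mm high in all, about 0.18 kg. Starts standing on its foot; z runs up the stem. Origin: centre of the underside of the foot.
- stick2_mid (a point): A point on the axis of pack stick2, 25 mm above the underside of its foot; axes as the pack's.
- lamp1: A rechargeable work lamp (one may be absent): round lantern 60 mm across, 86 mm tall, with a rigid black loop handle on top, about 0.26 kg. Starts standing on the work surface, its y axis within 20 degrees of world y. Origin: centre of the underside; z up.
- lamp1_bar (a point): Centre of the handle bar of lamp1, 146 mm above the lamp's underside; y along the bar, x through the loop, z up. The loop: two upright legs (14 mm in x, 8 mm in y, outer faces 56 mm apart in y) rise from the lantern's top (86 mm) to a round bar 12 mm thick. Clear opening under the bar: 54 mm high, 40 mm wide.
- lamp2: A rechargeable work lamp (one may be absent): round lantern 60 mm across, 86 mm tall, with a rigid black loop handle on top, about 0.26 kg. Starts standing on the work surface, its y axis within 20 degrees of world y. Origin: centre of the underside; z up.
- lamp2_bar (a point): Centre of the handle bar of lamp2, 146 mm above the lamp's underside; y along the bar, x through the loop, z up. The loop: two upright legs (14 mm in x, 8 mm in y, outer faces 56 mm apart in y) rise from the lantern's top (86 mm) to a round bar 12 mm thick. Clear opening under the bar: 54 mm high, 40 mm wide.
- long_tray: The long tray, for the flat slide-on packs: inside 265 mm (x) by 116 mm (y). Black open charging tray with copper strips on its floor, fixed to the work surface; walls 5 mm thick, top of the walls 30 mm and inner floor 5 mm above the work surface. Origin: centre of the underside; x along its long side, z up.
- short_tray: The short tray, for the stick packs: inside 170 mm (x) by 116 mm (y). Black open charging tray with copper strips on its floor, fixed to the work surface; walls 5 mm thick, top of the walls 30 mm and inner floor 5 mm above the work surface. Origin: centre of the underside; x along its long side, z up.
- stand: Fixed stand with two hooks at y = +75 and -75 mm, 215 mm up, pointing to its -x (towards the robot). Base plate 12 mm thick, x -35 to 95 mm, y +-100 mm; two uprights 16 mm thick at x = 80, y = +-90 mm, 223 mm high; a crossbar joins them at x = 80, z = 215 mm and carries the hooks. Origin: on the work surface below a point between the hooks; z up.
- hook_a (a point): Hanging point on the hook at y = +75 mm of the stand: on the axis of its level part, 215 mm up; x runs along the hook to its root, axes as the stand's. The hook is round, 8 mm thick; level from the crossbar (68 mm behind here) to 24 mm before here, then curves up to its tip 42 mm before here, whose top is 22 mm above here. A hung bar's centre is 10 mm above here.
- hook_b (a point): Hanging point on the hook at y = -75 mm of the stand: on the axis of its level part, 215 mm up; x runs along the hook to its root, axes as the stand's. The hook is round, 8 mm thick; level from the crossbar (68 mm behind here) to 24 mm before here, then curves up to its tip 42 mm before here, whose top is 22 mm above here. A hung bar's centre is 10 mm above here.
- unit: Fixed black power unit, 120 x 150 mm, 50 mm high, with the selector dial on its top and white marks round the dial: a bar (off), one dot, two dots, three dots (the dots of a mark lie in a row pointing outwards). Origin: centre of the underside; z up.
- dial (a joint): Angle of the selector dial, rad, growing clockwise seen from above. It clicks into four detents 0.6 rad apart: 0 = off (bar mark), 0.6 = one dot, 1.2 = two dots, 1.8 = three dots; end stops at 0 and 1.8. Left between detents it springs to one of its neighbours; turning takes less than 0.15 N m. Starts at one, two or three dots.
- dial_grip (a point): Point on the dial's axis at the height to grip, 81 mm above the work surface. The grey bar grip is 44 mm long (this point's x), 14 mm thick (its y), its top 10 mm above here; under it a disc 44 mm across whose top is 20 mm below here. The white pointer line lies towards the point's -x; the point turns with the dial. z up.
- carton: Bystander: cardboard box 100 x 130 mm, 70 mm high. Origin: centre of the underside. Leave alone.
- tape: Bystander: roll of tape 100 mm across, 24 mm high. Origin: centre of the underside. Leave alone.
Things that resemble listed ones, but are neither listed nor needed, are in the scene too. Leave any blue or yellow look-alike of the unit alone.

How it is judged:
On the way, in this order (a step that is already met when the one before it is completed fails the run):
1. the dial is turned to off (the bar mark) (value of joint dial below 0.2 rad), for 0.2 s.
2. with the dial off, every pack lies in its tray and every lamp hangs on a hook (x of slide1 in the frame of long_tray between -0.1325 and 0.1325 m and y of slide1 in the frame of long_tray between -0.058 and 0.058 m and z of slide1 in the frame of long_tray between -0.01 and 0.026 m and linear speed of each of slide1, slide2, slide3, stick1, stick2 below 0.05 m/s and angle between each of slide1, slide2, slide3's own z axis and vertical below 0.25 rad and x of slide2 in the frame of long_tray between -0.1325 and 0.1325 m and y of slide2 in the frame of long_tray between -0.058 and 0.058 m and z of slide2 in the frame of long_tray between -0.01 and 0.026 m and x of slide3 in the frame of long_tray between -0.1325 and 0.1325 m and y of slide3 in the frame of long_tray between -0.058 and 0.058 m and z of slide3 in the frame of long_tray between -0.01 and 0.026 m and x of stick1_mid in the frame of short_tray between -0.085 and 0.085 m and y of stick1_mid in the frame of short_tray between -0.058 and 0.058 m and z of stick1_mid in the frame of short_tray between 0.005 and 0.046 m and x of stick2_mid in the frame of short_tray between -0.085 and 0.085 m and y of stick2_mid in the frame of short_tray between -0.058 and 0.058 m and z of stick2_mid in the frame of short_tray between 0.005 and 0.046 m and ((x of lamp1_bar in the frame of hook_a between -0.04 and 0.05 m and y of lamp1_bar in the frame of hook_a between -0.02 and 0.02 m and z of lamp1_bar in the frame of hook_a between 0.002 and 0.022 m) or (x of lamp1_bar in the frame of hook_b between -0.04 and 0.05 m and y of lamp1_bar in the frame of hook_b between -0.02 and 0.02 m and z of lamp1_bar in the frame of hook_b between 0.002 and 0.022 m)) and contact force between each of lamp1, lamp2 and stand above 0.5 N and angle between each of lamp1, lamp2's own z axis and vertical below 0.3 rad and linear speed of each of lamp1, lamp2 below 0.08 m/s and ((x of lamp2_bar in the frame of hook_a between -0.04 and 0.05 m and y of lamp2_bar in the frame of hook_a between -0.02 and 0.02 m and z of lamp2_bar in the frame of hook_a between 0.002 and 0.022 m) or (x of lamp2_bar in the frame of hook_b between -0.04 and 0.05 m and y of lamp2_bar in the frame of hook_b between -0.02 and 0.02 m and z of lamp2_bar in the frame of hook_b between 0.002 and 0.022 m)) and value of joint dial below 0.2 rad), for 0.2 s.
3. the dial is turned to two dots (value of joint dial between 1.02 and 1.38 rad), for 0.2 s.
At the end, for the whole second after the job is handed in: Slide packs flat (within 0.25 rad) on the long tray's floor, stick packs (standing or lying) on the short tray's floor, lamps hanging at rest by the handle bar on hooks, upright within 0.3 rad, bar within 20 mm sideways of the hook; dial at two dots (1.2 rad, within 0.18) (all of step 3 and x of slide1 in the frame of long_tray between -0.1325 and 0.1325 m and y of slide1 in the frame of long_tray between -0.058 and 0.058 m and z of slide1 in the frame of long_tray between -0.01 and 0.026 m and linear speed of each of slide1, slide2, slide3, stick1, stick2 below 0.05 m/s and angle between each of slide1, slide2, slide3's own z axis and vertical below 0.25 rad and x of slide2 in the frame of long_tray between -0.1325 and 0.1325 m and y of slide2 in the frame of long_tray between -0.058 and 0.058 m and z of slide2 in the frame of long_tray between -0.01 and 0.026 m and x of slide3 in the frame of long_tray between -0.1325 and 0.1325 m and y of slide3 in the frame of long_tray between -0.058 and 0.058 m and z of slide3 in the frame of long_tray between -0.01 and 0.026 m and x of stick1_mid in the frame of short_tray between -0.085 and 0.085 m and y of stick1_mid in the frame of short_tray between -0.058 and 0.058 m and z of stick1_mid in the frame of short_tray between 0.005 and 0.046 m and x of stick2_mid in the frame of short_tray between -0.085 and 0.085 m and y of stick2_mid in the frame of short_tray between -0.058 and 0.058 m and z of stick2_mid in the frame of short_tray between 0.005 and 0.046 m and ((x of lamp1_bar in the frame of hook_a between -0.04 and 0.05 m and y of lamp1_bar in the frame of hook_a between -0.02 and 0.02 m and z of lamp1_bar in the frame of hook_a between 0.002 and 0.022 m) or (x of lamp1_bar in the frame of hook_b between -0.04 and 0.05 m and y of lamp1_bar in the frame of hook_b between -0.02 and 0.02 m and z of lamp1_bar in the frame of hook_b between 0.002 and 0.022 m)) and contact force between each of lamp1, lamp2 and stand above 0.5 N and angle between each of lamp1, lamp2's own z axis and vertical below 0.3 rad and linear speed of each of lamp1, lamp2 below 0.08 m/s and ((x of lamp2_bar in the frame of hook_a between -0.04 and 0.05 m and y of lamp2_bar in the frame of hook_a between -0.02 and 0.02 m and z of lamp2_bar in the frame of hook_a between 0.002 and 0.022 m) or (x of lamp2_bar in the frame of hook_b between -0.04 and 0.05 m and y of lamp2_bar in the frame of hook_b between -0.02 and 0.02 m and z of lamp2_bar in the frame of hook_b between 0.002 and 0.022 m))); the robot touches nothing.
It fails at once if the carton is disturbed (moved more than 30 mm) (distance of carton from where it was at the start of the episode above 0.03 m).
It fails at once if the tape is disturbed (moved more than 30 mm) (distance of tape from where it was at the start of the episode above 0.03 m).
Of slide1, slide2, slide3, stick1, stick2 only 3 to 4 are there at a start; the rules pass over those that are not, and their reading is None.
Of lamp1, lamp2 only 1 to 2 are there at a start; the rules pass over those that are not, and their reading is None.
At some moment in a run one of slide1, slide2, slide3, stick1, stick2 may be knocked a few centimetres aside while the robot is not near it.
It also fails if it takes over 210 s, if anything falls off the work surface, if the arm or the gripper's body presses on something with over 40 N, if the wrist force passes 120 N, or if a joint passes its speed limit or range.

## Working session

There is one attempt and no reset: what is moved stays moved. The work goes in short steps, Python scripts to look and compute and a tool call to move; the robot and the scene stay as the last step left them, time stands still between calls to the robot, and variables do not carry over. Pictures are saved under pics/ and viewed, about 12 in all and at most 16, crops included, and the job is handed in when it is done.

Besides the shell and the picture viewer there is one more tool, called after "Call:" by a JSON object that holds its "api" and its "payload", one argument or row to a line. apply_moves: Moves the arm, as the interface text tells. Its arguments: {"type":"object","properties":{"commands":{"type":"array","items":{"type":"array","items":{"type":"number"}}},"squeeze":{"type":"number"}},"required":["commands"]}

```bash
mkdir -p pics; ls; cat > h.py <<'E'
import numpy as np, cv2
from scipy.spatial.transform import Rotation as R
from workcell import manip, camera, camera_info, workorder, nets
def pose():
    o=manip.get_obs(); T=np.eye(4); T[:3,:3]=R.from_quat(o["ee_rot"]).as_matrix(); T[:3,3]=o["position"]; return T,o
def cam(name):
    i=camera_info(name); K=np.array(i["camera_matrix"])
    if name=="wrist": C=pose()[0]@np.array(i["T_tool_cam"])
    else:
        C=np.eye(4); r=np.array(i["rotation"]); C[:3,:3]=r if r.shape==(3,3) else R.from_quat(r).as_matrix(); C[:3,3]=i["xyz"]
    return K,C
def snap(name,fn=None):
    K,C=cam(name); p,d=camera(name)
    if fn: cv2.imwrite("pics/"+fn,p[:,:,::-1])
    return p,d,K,C
def cloud(d,K,C):
    v,u=np.mgrid[:d.shape[0],:d.shape[1]]
    P=np.stack([(u-K[0,2])/K[0,0]*d,(v-K[1,2])/K[1,1]*d,d],-1)
    W=P@C[:3,:3].T+C[:3,3]; W[d<=0]=np.nan; return W
def onplane(uv,z,K,C):
    r=C[:3,:3]@np.linalg.inv(K)@np.array([uv[0],uv[1],1.]); return C[:3,3]+r*(z-C[2,3])/r[2]
def proj(P,K,C):
    q=K@(C[:3,:3].T@(np.array(P)-C[:3,3])); return q[:2]/q[2]
def tool():
    T,o=pose(); print("t",round(o["clock"],2),"tcp",np.round(T[:3,3],4),"yawx",np.round(np.degrees(np.arctan2(T[1,0],T[0,0])),1),"z",np.round(T[:3,2],3),"f",np.round(o["ft_force"],1),"w",round(o["grip_width"],3)); return T,o
def yaw(): T=pose()[0]; return np.arctan2(T[1,0],T[0,0])
E
python3 - <<'E'
from h import *
tool(); print(camera_info("wrist"));print(camera_info("top"));print(camera_info("scene"))
for n in("top","scene"):
    p,d,K,C=snap(n,n+"0.png"); W=cloud(d,K,C); np.savez(n+"0.npz",p=p,W=W,K=K,C=C)
    for t in("slide1","stick1","lamp1_bar","long_tray","short_tray","stand","hook_a","unit","dial_grip","carton","tape"):
        print(n,t,[(np.round(r["xy"]).tolist(),round(r["conf"],2)) for r in nets.place_of(n,t)])
E
```

```text
pics
t 0.0 tcp [ 0.217  -0.5857  0.2305] yawx 20.3 z [-0.001  0.001 -1.   ] f [0.5 0.  1.1] w 0.998
{'camera_matrix': array([[301.5628049 ,   0.        , 317.56755941],
       [  0.        , 301.5628049 , 194.91522474],
       [  0.        ,   0.        ,   1.        ]]), 'T_tool_cam': array([[ 4.60147199e-04, -9.56200872e-01, -2.92710916e-01,
         7.46963995e-02],
       [ 9.99999555e-01,  6.81185465e-04, -6.53214933e-04,
         5.55274736e-05],
       [ 8.23995110e-04, -2.92710485e-01,  9.56200760e-01,
        -1.42076699e-01],
       [ 0.00000000e+00,  0.00000000e+00,  0.00000000e+00,
         1.00000000e+00]])}
{'camera_matrix': array([[383.59586254,   0.        , 323.75136177],
       [  0.        , 383.59586254, 195.99217155],
       [  0.        ,   0.        ,   1.        ]]), 'xyz': array([ 0.40012146, -0.01070392,  1.31271246]), 'rotation': array([ 0.7170365 , -0.69576069,  0.0306233 , -0.02894726])}
{'camera_matrix': array([[444.45873523,   0.        , 314.54290895],
       [  0.        , 444.45873523, 201.39383069],
       [  0.        ,   0.        ,   1.        ]]
[... 713 characters left out ...]
.0], 0.39)]
top carton []
top tape [([402.0, 268.0], 0.86), ([246.0, 128.0], 0.5)]
scene slide1 [([268.0, 216.0], 0.64)]
scene stick1 [([373.0, 248.0], 0.73), ([383.0, 189.0], 0.27)]
scene lamp1_bar [([373.0, 246.0], 0.32)]
scene long_tray [([435.0, 261.0], 0.66)]
scene short_tray [([216.0, 189.0], 0.72)]
scene stand [([354.0, 285.0], 0.93), ([254.0, 245.0], 0.43)]
scene hook_a [([386.0, 271.0], 0.59), ([331.0, 250.0], 0.59), ([386.0, 189.0], 0.31), ([263.0, 144.0], 0.25)]
scene unit [([333.0, 192.0], 0.89), ([260.0, 254.0], 0.84), ([165.0, 258.0], 0.76)]
scene dial_grip [([158.0, 246.0], 0.56), ([255.0, 247.0], 0.55)]
scene carton [([430.0, 188.0], 0.88)]
scene tape [([266.0, 145.0], 0.66)]
```

```bash
python3 - <<'E'
import cv2
for n,c in(("top",(170,70,480,320)),("scene",(110,90,510,360))):
    p=cv2.imread(f"pics/{n}0.png")[c[1]:c[3],c[0]:c[2]]
    p=cv2.resize(p,None,fx=2,fy=2,interpolation=cv2.INTER_CUBIC);cv2.imwrite(f"pics/{n}0c.png",p)
E
```

```text
(no output)
```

View pics/top0c.png

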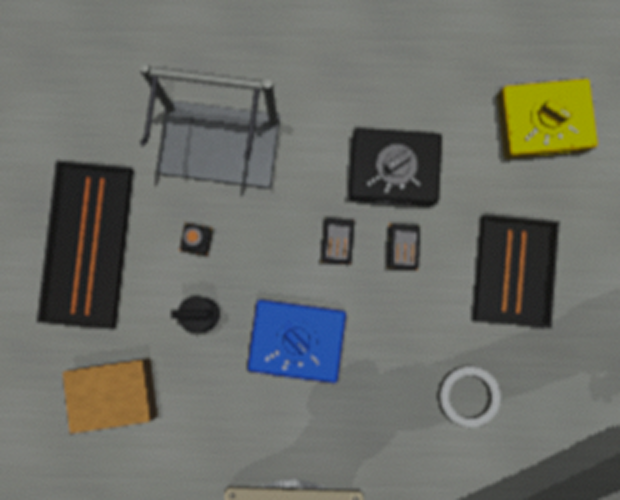

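View pics/scene0c.png

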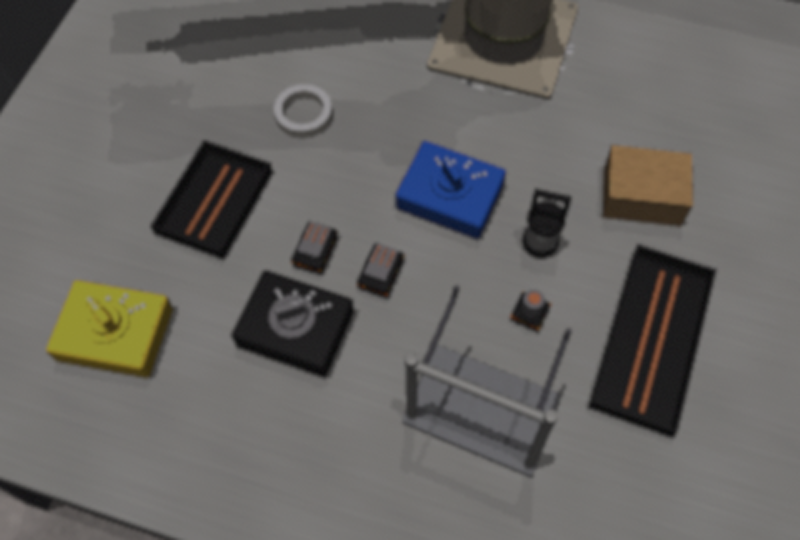

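Top crop (up = +x, left = +y) shows:
- Long tray at (85,245), short tray at (515,270), stand at (215,125).
- Stick at (195,238), lamp at (197,315), two slides at (338,240) and (403,247).
- Carton at (110,395) and tape at (470,395).

Three things could be taken for the unit: black at (395,165), blue at (297,340) and yellow at (548,118). The black one fits the description. So 2 slides, 1 stick and 1 lamp are present.

```bash
cat >> h.py <<'E'
def rectof(W,m):
    P=W[m][:,:2]; (c,s,a)=cv2.minAreaRect(P.astype(np.float32)); return np.round(c,4),np.round(s,4),round(a,1)
E
python3 - <<'E'
from h import *
z=np.load("top0.npz"); W=z["W"]; 
print("table z",np.nanmedian(W[300:330,250:300,2]))
def roi(x0,y0,x1,y1):  # crop px
    m=np.zeros(W.shape[:2],bool); m[70+y0//2:70+y1//2,170+x0//2:170+x1//2]=1; return m
rs=dict(long_tray=(20,150,145,340),short=(465,205,570,335),slideL=(312,208,362,272),slideR=(380,215,428,278),stick=(170,215,222,265),lamp=(160,285,228,340),unit=(340,118,450,212),carton=(55,350,160,440),stand=(130,60,290,200),tape=(435,360,505,435),blue=(240,290,355,385))
for k,r in rs.items():
    m=roi(*r)&(W[...,2]>0.012)
    zz=W[m][:,2]; print(k,m.sum(),*rectof(W,m),"z pct",np.round(np.percentile(zz,[5,50,90,99]),3),"med",np.round(np.median(W[m],0),3))
    if k in("long_tray","short","unit"):
        t={"unit":.04}.get(k,.022); m=roi(*r)&(W[...,2]>t); print("  top",*rectof(W,m))
E
```

```text
table z -0.0002785038683166263
long_tray 619 [0.5141 0.3668] [0.1295 0.2752] 86.5 z pct [0.014 0.027 0.032 0.034] med [0.516 0.378 0.027]
  top [0.5141 0.3669] [0.1292 0.2753] 86.4
short 445 [ 0.4909 -0.3637] [0.1284 0.1802] 85.5 z pct [0.013 0.028 0.032 0.035] med [ 0.494 -0.374  0.028]
  top [ 0.4909 -0.3638] [0.1285 0.1801] 85.6
slideL 350 [ 0.5327 -0.0602] [0.0518 0.077 ] 87.0 z pct [0.023 0.035 0.041 0.045] med [ 0.531 -0.059  0.035]
slideR 354 [ 0.5263 -0.1724] [0.052  0.0764] 88.8 z pct [0.023 0.034 0.041 0.044] med [ 0.526 -0.17   0.034]
stick 206 [0.5289 0.1793] [0.0482 0.0488] 80.3 z pct [0.018 0.025 0.06  0.065] med [0.527 0.175 0.025]
lamp 329 [0.4023 0.1646] [0.0591 0.057 ] 12.8 z pct [0.02  0.086 0.149 0.153] med [0.402 0.162 0.086]
unit 1649 [ 0.6596 -0.1536] [0.1507 0.1227] 87.0 z pct [0.041 0.05  0.055 0.091] med [ 0.655 -0.151  0.05 ]
  top [ 0.6605 -0.1542] [0.1499 0.1203] 88.2
carton 1399 [0.266  0.3051] [0.1004 0.1321] 10.1 z pct [0.045 0.068 0.072 0.075] med [0.267 0.3   0.068]
stand 1449 [0.6954 0.1709] [0.2477 0.136 ] 88.4 z pct [0.012 0.017 0.221 0.233] med [0.722 0.147 0.017]
tape 373 [ 0.2787 -0.2874] [0.0959 0.0977] 1.4 z pct [0.017 0.023 0.026 0.029] med [ 0.278 -0.289  0.023]
blue 1672 [0.3623 0.0035] [0.15   0.1214] 84.0 z pct [0.045 0.049 0.055 0.091] med [0.363 0.004 0.049]
```

```bash
cat >> h.py <<'E'
def wrap(a): return (a+np.pi)%(2*np.pi)-np.pi
def plan(tgt,yawdeg,n=None,half=True):
    """print n equal rows to reach tgt (TCP) with tool-x yaw yawdeg (mod 180 if half)"""
    T,o=pose(); p=T[:3,3].copy(); y=yaw(); dy=wrap(np.radians(yawdeg)-y)
    if half: dy=(dy+np.pi/2)%np.pi-np.pi/2
    d=np.array(tgt)-p
    m=int(max(np.ceil(np.linalg.norm(d)/.0405),np.ceil(abs(np.degrees(dy))/7.1),1))
    n=n or m
    print("now",np.round(p,4),round(np.degrees(y),1),"j7",round(o["joint_pos"][6],2),"rows",n,"min",m)
    for i in range(n):
        a=y+dy*i/n; s=d/n
        print([round(v,4) for v in (s[0]*np.cos(a)+s[1]*np.sin(a), s[0]*np.sin(a)-s[1]*np.cos(a), -s[2])]+[round(-np.degrees(dy)/n,2)])
E
python3 - <<'E'
from h import *
z=np.load("top0.npz"); W=z["W"];p=z["p"]
S=np.load("scene0.npz"); V=S["W"]
A=np.concatenate([W.reshape(-1,3),V.reshape(-1,3)]); A=A[~np.isnan(A[:,0])]
def box(x0,x1,y0,y1,z0,z1,A=A): return A[(A[:,0]>x0)&(A[:,0]<x1)&(A[:,1]>y0)&(A[:,1]<y1)&(A[:,2]>z0)&(A[:,2]<z1)]
for n,B in(("top",W.reshape(-1,3)),("scene",V.reshape(-1,3))):
    B=B[~np.isnan(B[:,0])]
    b=box(.33,.47,.08,.25,.135,.17,B); print(n,"bar",len(b), cv2.minAreaRect(b[:,:2].astype(np.float32)) if len(b)>3 else 0, np.percentile(b[:,2],[50,95]) if len(b) else 0)
    b=box(.5,.9,0,.32,.195,.25,B); print(n,"stand hi",len(b), cv2.minAreaRect(b[:,:2].astype(np.float32)))
    c=b[b[:,0]>b[:,0].max()-.04]; print(" crossbar",cv2.minAreaRect(c[:,:2].astype(np.float32)))
    c=b[b[:,0]<b[:,0].max()-.045]
    for lo,hi in((0,.16),(.16,.4)):
        q=c[(c[:,1]>lo)&(c[:,1]<hi)]; print(" hook",len(q),q[:,0].min() if len(q) else 0, np.round(np.polyfit(q[:,0],q[:,1],1),3) if len(q)>3 else 0,np.round(np.median(q,0),3) if len(q) else 0)
    b=box(.5,.9,0,.32,.008,.018,B); print(" base",len(b),cv2.minAreaRect(b[:,:2].astype(np.float32)))
    b=box(.6,.75,-.22,-.08,.080,.1,B); print(n,"grip",len(b),cv2.minAreaRect(b[:,:2].astype(np.float32)))
print("dial plan"); plan([.60,-.155,.24],0)
E
```

```text
top bar 77 ((0.4020441472530365, 0.16599802672863007), (0.012159416452050209, 0.055577874183654785), 1.7169466018676758) [0.14912295 0.15253767]
top stand hi 548 ((0.6927599906921387, 0.14968106150627136), (0.1943768411874771, 0.12058091908693314), 84.26895141601562)
 crossbar ((0.7349721789360046, 0.14510653913021088), (0.19428297877311707, 0.03846875578165054), 85.92636108398438)
 hook 81 0.6253184978418345 [-0.094  0.14 ] [0.673 0.076 0.218]
 hook 69 0.6410228792578518 [-0.082  0.281] [0.678 0.226 0.218]
 base 1799 ((0.6285576820373535, 0.18678942322731018), (0.26056358218193054, 0.2709449529647827), 84.40189361572266)
top grip 62 ((0.6599249839782715, -0.15358246862888336), (0.013637963682413101, 0.044505733996629715), 36.44841003417969)
scene bar 90 ((0.40243080258369446, 0.16397936642169952), (0.015541375614702702, 0.05548347532749176), 2.4414238929748535) [0.15018373 0.15520356]
scene stand hi 789 ((0.6927594542503357, 0.14910826086997986), (0.19397161900997162, 0.1217726618051529), 84.58467102050781)
 crossbar ((0.7342150211334229, 0.14517836272716522), (0.19397161900997162, 
[... 991 characters left out ...]
t64(-0.0227), np.float64(-0.0006), np.float64(1.36)]
[np.float64(0.0305), np.float64(-0.0234), np.float64(-0.0006), np.float64(1.36)]
[np.float64(0.0299), np.float64(-0.0241), np.float64(-0.0006), np.float64(1.36)]
[np.float64(0.0293), np.float64(-0.0248), np.float64(-0.0006), np.float64(1.36)]
[np.float64(0.0287), np.float64(-0.0255), np.float64(-0.0006), np.float64(1.36)]
[np.float64(0.0281), np.float64(-0.0262), np.float64(-0.0006), np.float64(1.36)]
[np.float64(0.0275), np.float64(-0.0269), np.float64(-0.0006), np.float64(1.36)]
[np.float64(0.0269), np.float64(-0.0275), np.float64(-0.0006), np.float64(1.36)]
[np.float64(0.0262), np.float64(-0.0281), np.float64(-0.0006), np.float64(1.36)]
```

```bash
sed -i 's/\[round(v,4) for v/[round(float(v),4) for v/; s/\[round(-np.degrees(dy)\/n,2)\]/[round(float(-np.degrees(dy)\/n),2)]/' h.py; python3 -c "
from h import *
plan([.66,-.154,.22],-53.5)"
```

```text
now [ 0.2171 -0.5861  0.2313] 20.3 j7 -0.09 rows 16 min 16
[0.0353, -0.0157, 0.0007, 4.61]
[0.034, -0.0185, 0.0007, 4.61]
[0.0324, -0.0212, 0.0007, 4.61]
[0.0306, -0.0237, 0.0007, 4.61]
[0.0285, -0.0261, 0.0007, 4.61]
[0.0264, -0.0283, 0.0007, 4.61]
[0.024, -0.0303, 0.0007, 4.61]
[0.0215, -0.0322, 0.0007, 4.61]
[0.0188, -0.0338, 0.0007, 4.61]
[0.016, -0.0352, 0.0007, 4.61]
[0.0132, -0.0364, 0.0007, 4.61]
[0.0102, -0.0373, 0.0007, 4.61]
[0.0072, -0.038, 0.0007, 4.61]
[0.0041, -0.0385, 0.0007, 4.61]
[0.001, -0.0387, 0.0007, 4.61]
[-0.0021, -0.0386, 0.0007, 4.61]
```

Call:
{"api": "apply_moves", "payload": {
  "commands": [
    [0.035, -0.016, 0, 4.6, -1],
    [0.034, -0.0185, 0, 4.6, -1],
    [0.032, -0.021, 0, 4.6, -1],
    [0.0305, -0.024, 0, 4.6, -1],
    [0.0285, -0.026, 0, 4.6, -1]
  ]
}}

```text
clock: 1.62
position: [0.3502, -0.4546, 0.2301]
ee_rot: [0.999, -0.039, -0.002, 0.002]
ft_force: [0.2, -0.8, -0.3]
grip_width: 1.003
```

Call:
{"api": "apply_moves", "payload": {
  "commands": [
    [0.026, -0.028, 0, 4.6, -1],
    [0.024, -0.03, 0, 4.6, -1],
    [0.0215, -0.032, 0, 4.6, -1],
    [0.019, -0.034, 0, 4.6, -1],
    [0.016, -0.035, 0, 4.6, -1]
  ]
}}

```text
clock: 2.03
position: [0.4989, -0.3186, 0.2304]
ee_rot: [0.969, -0.249, -0.001, 0.003]
ft_force: [1.1, -0.2, 0.3]
grip_width: 1.001
```

```bash
python3 -c "
from h import *
plan([.66,-.154,.20],-53.5)"
```

```text
now [ 0.4989 -0.3186  0.2304] -28.8 j7 -1.63 rows 6 min 6
[0.0103, -0.037, 0.0051, 4.12]
[0.0076, -0.0376, 0.0051, 4.12]
[0.0049, -0.0381, 0.0051, 4.12]
[0.0022, -0.0383, 0.0051, 4.12]
[-0.0006, -0.0384, 0.0051, 4.12]
[-0.0033, -0.0382, 0.0051, 4.12]
```

Call:
{"api": "apply_moves", "payload": {
  "commands": [
    [0.0105, -0.037, 0.005, 4.2, -1],
    [0.0075, -0.0375, 0.005, 4.2, -1],
    [0.005, -0.038, 0.005, 4.2, -1],
    [0.002, -0.0385, 0.005, 4.2, -1],
    [-0.0005, -0.0385, 0.005, 4.2, -1]
  ]
}}

```text
clock: 2.45
position: [0.6415, -0.1761, 0.2059]
ee_rot: [0.903, -0.431, 0.002, 0.003]
ft_force: [0.3, -0.5, 0.1]
grip_width: 1.003
```

Call:
{"api": "apply_moves", "payload": {
  "commands": [
    [-0.0035, -0.038, 0.005, 4.2, -1],
    [0, 0, 0, 0, -1]
  ]
}}

```text
clock: 2.62
position: [0.6735, -0.1384, 0.1984]
ee_rot: [0.886, -0.463, 0.001, 0.001]
ft_force: [0.1, 1.9, 0.2]
grip_width: 1.003
```

```bash
python3 - <<'E'
from h import *
T,o=tool(); print(o["joint_pos"])
p,d,K,C=snap("wrist","w1.png"); W=cloud(d,K,C)
b=(W[...,2]>.080)&(W[...,2]<.1)&(abs(W[...,0]-.66)<.05)&(abs(W[...,1]+.154)<.05)
print(b.sum(),rectof(W,b)); print(nets.place_of("wrist","dial_grip"))
plan([.66,-.154,.068],-53.5)
E
```

```text
t 2.62 tcp [ 0.6735 -0.1384  0.1984] yawx -55.2 z [ 0.001 -0.002 -1.   ] f [0.1 1.9 0.2] w 1.003
[ 0.29432649  0.49678804 -0.23129377  1.3099422   0.11456895  1.34585145
 -2.46914188]
811 (array([ 0.66 , -0.155]), array([0.0136, 0.0435]), 36.7)
[{'xy': [338.8, 183.7], 'conf': 0.6}]
now [ 0.6708 -0.1451  0.1995] -55.2 j7 -2.46 rows 4 min 4
[0.0003, 0.0035, 0.0329, -0.43]
[0.0002, 0.0035, 0.0329, -0.43]
[0.0002, 0.0035, 0.0329, -0.43]
[0.0002, 0.0035, 0.0329, -0.43]
```

View pics/w1.png

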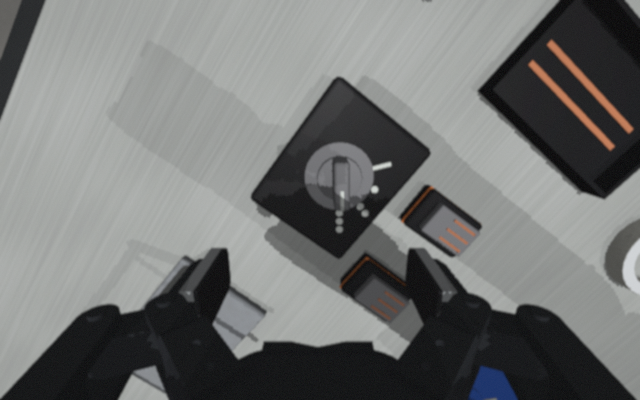

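Wrist view: dial at (340,178) with its pointer down, on the three-dot row (340,220). The bar mark is at (382,166), so I turn counter-clockwise by 1.8 rad.

Call:
{"api": "apply_moves", "payload": {
  "commands": [
    [0, 0.004, 0.033, 0.4, -1],
    [0, 0.004, 0.033, 0.4, -1],
    [0, 0.004, 0.033, 0.4, -1],
    [0, 0.004, 0.02, 0.4, -0.3],
    [0, 0, 0, 0, -0.3]
  ]
}}

```text
clock: 3.13
position: [0.6571, -0.1629, 0.0806]
ee_rot: [0.878, -0.478, 0.006, 0.003]
ft_force: [-0.9, -1.6, -0.5]
grip_width: 0.753
```

```bash
python3 -c "
from h import *
tool();plan([.66,-.154,.068],-53.5)"
```

```text
t 3.13 tcp [ 0.6571 -0.1629  0.0806] yawx -57.1 z [ 0.008 -0.012 -1.   ] f [-0.9 -1.6 -0.5] w 0.753
now [ 0.6571 -0.1629  0.0806] -57.1 j7 -2.48 rows 1 min 1
[-0.0059, -0.0072, 0.0126, -3.59]
```

Call:
{"api": "apply_moves", "payload": {
  "commands": [
    [-0.003, -0.006, 0.011, -3.5, -0.3],
    [0, 0, 0, 0, -0.3]
  ]
}}

```text
clock: 3.3
position: [0.6593, -0.1606, 0.0703]
ee_rot: [0.892, -0.451, 0.006, 0.005]
ft_force: [-0.0, 0.2, -0.8]
grip_width: 0.654
```

```bash
python3 -c "
from h import *
tool();plan([.66,-.154,.068],-53.5)"
```

```text
t 3.3 tcp [ 0.6593 -0.1606  0.0703] yawx -53.7 z [ 0.007 -0.013 -1.   ] f [-0.   0.2 -0.8] w 0.654
now [ 0.6593 -0.1606  0.0703] -53.7 j7 -2.44 rows 1 min 1
[-0.0049, -0.0045, 0.0023, -0.15]
```

Call:
{"api": "apply_moves", "payload": {
  "commands": [
    [-0.005, -0.0045, 0.002, 0, 1],
    [0, 0, 0, 0, 1],
    [0, 0, 0, 0, 1],
    [0, 0, 0, 0, 1],
    [0, 0, 0, 0, 1]
  ],
  "squeeze": 30
}}

```text
clock: 3.72
position: [0.6609, -0.1565, 0.0738]
ee_rot: [0.891, -0.455, 0.008, 0.005]
ft_force: [4.6, -0.1, -11.8]
grip_width: 0.152
```

Call:
{"api": "apply_moves", "payload": {
  "commands": [
    [0, 0, 0, -6, 1],
    [0, 0, 0, -6, 1],
    [0, 0, 0, -6, 1],
    [0, 0, 0, -6, 1],
    [0, 0, 0, -6, 1]
  ]
}}

```text
clock: 4.13
position: [0.6617, -0.1554, 0.0737]
ee_rot: [0.98, -0.2, 0.008, 0.006]
ft_force: [1.0, 0.0, -5.5]
grip_width: 0.155
```

```bash
python3 -c "
from h import *
tool()"
```

```text
t 4.13 tcp [ 0.6617 -0.1554  0.0737] yawx -23.1 z [ 0.013 -0.015 -1.   ] f [ 1.   0.  -5.5] w 0.155
```

Call:
{"api": "apply_moves", "payload": {
  "commands": [
    [0, 0, 0, -6, 1],
    [0, 0, 0, -6, 1],
    [0, 0, 0, -6, 1],
    [0, 0, 0, -6, 1],
    [0, 0, 0, -6, 1]
  ]
}}

```text
clock: 4.55
position: [0.6619, -0.1541, 0.0737]
ee_rot: [0.997, 0.072, 0.006, 0.006]
ft_force: [-0.3, 0.1, -4.3]
grip_width: 0.155
```

Call:
{"api": "apply_moves", "payload": {
  "commands": [
    [0, 0, 0, -6, 1],
    [0, 0, 0, -6, 1],
    [0, 0, 0, -6, 1],
    [0, 0, 0, -6, 1],
    [0, 0, 0, -6, 1]
  ]
}}

```text
clock: 4.97
position: [0.6612, -0.1531, 0.0737]
ee_rot: [0.941, 0.339, 0.004, 0.006]
ft_force: [-0.3, -0.0, -3.9]
grip_width: 0.153
```

Call:
{"api": "apply_moves", "payload": {
  "commands": [
    [0, 0, 0, -5, 1],
    [0, 0, 0, -5, 1],
    [0, 0, 0, 0, 1]
  ]
}}

```text
clock: 5.22
position: [0.6609, -0.1529, 0.0737]
ee_rot: [0.905, 0.425, 0.003, 0.006]
ft_force: [1.4, 0.8, -3.9]
grip_width: 0.155
```

```bash
python3 -c "
from h import *
tool();print(pose()[1]['torque'])"
```

```text
t 5.22 tcp [ 0.6609 -0.1529  0.0737] yawx 50.3 z [ 0.011 -0.008 -1.   ] f [ 1.4  0.8 -3.9] w 0.155
[ 0.36901469 -0.24931577 -0.51636536]
```

Call:
{"api": "apply_moves", "payload": {
  "commands": [
    [0, 0, 0, 0, -1],
    [0, 0, 0, 0, -1],
    [0, 0, -0.015, 0, -1],
    [0, 0, -0.035, 0, -1],
    [0, 0, -0.04, 0, -1]
  ]
}}

```text
clock: 5.63
position: [0.6564, -0.1528, 0.161]
ee_rot: [0.908, 0.42, -0.001, 0.003]
ft_force: [1.3, -0.3, 1.3]
grip_width: 0.851
```

```bash
python3 - <<'E'
from h import *
tool()
p,d,K,C=snap("wrist","w2.png"); W=cloud(d,K,C)
b=(W[...,2]>.080)&(W[...,2]<.1)&(abs(W[...,0]-.66)<.05)&(abs(W[...,1]+.154)<.05)
print(b.sum(),rectof(W,b))
plan([.528,-.1718,.14],-1.2)
E
```

```text
t 5.63 tcp [ 0.6564 -0.1528  0.161 ] yawx 49.6 z [ 0.    -0.006 -1.   ] f [ 1.3 -0.3  1.3] w 0.851
1040 (array([ 0.66 , -0.154]), array([0.0434, 0.0135]), 49.5)
now [ 0.6601 -0.1529  0.1714] 49.6 j7 -0.74 rows 8 min 8
[-0.0125, -0.011, 0.0039, 6.35]
[-0.0136, -0.0096, 0.0039, 6.35]
[-0.0146, -0.008, 0.0039, 6.35]
[-0.0154, -0.0064, 0.0039, 6.35]
[-0.016, -0.0046, 0.0039, 6.35]
[-0.0164, -0.0028, 0.0039, 6.35]
[-0.0167, -0.001, 0.0039, 6.35]
[-0.0167, 0.0009, 0.0039, 6.35]
```

```bash
python3 -c "
from h import *
plan([.5275,-.1718,.14],178.8,half=False)"
```

```text
now [ 0.6601 -0.1529  0.1714] 49.6 j7 -0.74 rows 19 min 19
[-0.0053, -0.0047, 0.0017, -6.8]
[-0.0047, -0.0053, 0.0017, -6.8]
[-0.004, -0.0058, 0.0017, -6.8]
[-0.0033, -0.0062, 0.0017, -6.8]
[-0.0026, -0.0066, 0.0017, -6.8]
[-0.0018, -0.0068, 0.0017, -6.8]
[-0.0009, -0.007, 0.0017, -6.8]
[-0.0001, -0.007, 0.0017, -6.8]
[0.0007, -0.007, 0.0017, -6.8]
[0.0015, -0.0069, 0.0017, -6.8]
[0.0024, -0.0066, 0.0017, -6.8]
[0.0031, -0.0063, 0.0017, -6.8]
[0.0038, -0.0059, 0.0017, -6.8]
[0.0045, -0.0054, 0.0017, -6.8]
[0.0051, -0.0048, 0.0017, -6.8]
[0.0057, -0.0042, 0.0017, -6.8]
[0.0061, -0.0035, 0.0017, -6.8]
[0.0065, -0.0027, 0.0017, -6.8]
[0.0068, -0.002, 0.0017, -6.8]
```

Call:
{"api": "apply_moves", "payload": {
  "commands": [
    [-0.005, -0.005, 0.001, -7, -1],
    [-0.005, -0.005, 0.001, -7, -1],
    [-0.004, -0.006, 0.001, -7, -1],
    [-0.003, -0.006, 0.001, -7, -1],
    [-0.0025, -0.0065, 0.001, -7, -1]
  ]
}}

```text
clock: 6.1
position: [0.6305, -0.157, 0.1813]
ee_rot: [0.736, 0.677, 0.007, 0.016]
ft_force: [0.4, -0.7, -0.1]
grip_width: 1.0
```

Call:
{"api": "apply_moves", "payload": {
  "commands": [
    [-0.002, -0.007, 0.001, -7, -1],
    [-0.001, -0.007, 0.001, -7, -1],
    [0, -0.007, 0.001, -7, -1],
    [0.001, -0.007, 0.001, -7, -1],
    [0.0015, -0.007, 0.001, -7, -1]
  ]
}}

```text
clock: 6.52
position: [0.5965, -0.1638, 0.1839]
ee_rot: [0.492, 0.87, 0.001, 0.023]
ft_force: [-1.0, 0.3, 0.4]
grip_width: 0.996
```

Call:
{"api": "apply_moves", "payload": {
  "commands": [
    [0.0025, -0.0065, 0.001, -7, -1],
    [0.003, -0.0065, 0.001, -7, -1],
    [0.004, -0.006, 0.001, -7, -1],
    [0.0045, -0.0055, 0.001, -7, -1],
    [0.005, -0.005, 0.001, -7, -1]
  ]
}}

```text
clock: 6.93
position: [0.5627, -0.1723, 0.1855]
ee_rot: [0.201, 0.979, -0.009, 0.027]
ft_force: [-0.2, 0.7, -0.7]
grip_width: 0.999
```

```bash
python3 - <<'E'
from h import *
tool()
plan([.5275,-.1718,.12],178.8,half=False)
E
```

```text
t 6.93 tcp [ 0.5627 -0.1723  0.1855] yawx 156.8 z [ 0.049 -0.028 -0.998] f [-0.2  0.7 -0.7] w 0.999
now [ 0.5627 -0.1723  0.1855] 156.8 j7 1.11 rows 4 min 4
[0.0081, -0.0034, 0.0164, -5.5]
[0.0084, -0.0026, 0.0164, -5.5]
[0.0086, -0.0017, 0.0164, -5.5]
[0.0087, -0.0009, 0.0164, -5.5]
```

Call:
{"api": "apply_moves", "payload": {
  "commands": [
    [0.008, -0.0035, 0.016, -5.5, -1],
    [0.0085, -0.0025, 0.016, -5.5, -1],
    [0.0085, -0.0015, 0.016, -5.5, -1],
    [0.0085, -0.001, 0.016, -5, -1],
    [0, 0, 0, 0, -1]
  ]
}}

```text
clock: 7.35
position: [0.5321, -0.1765, 0.1256]
ee_rot: [0.007, 0.999, -0.019, 0.029]
ft_force: [-0.6, 0.5, -0.2]
grip_width: 0.996
```

```bash
python3 - <<'E'
from h import *
tool()
p,d,K,C=snap("wrist","w3.png"); W=cloud(d,K,C)
for c in((.5263,-.1724),(.5327,-.0602)):
    b=(W[...,2]>.012)&(W[...,2]<.05)&(abs(W[...,0]-c[0])<.055)&(abs(W[...,1]-c[1])<.05)
    print(b.sum(),rectof(W,b),np.round(np.percentile(W[b][:,2],[50,95]),3))
tool()
plan([.5275,-.172,.00],178.8,half=False)
E
```

```text
t 7.35 tcp [ 0.5321 -0.1765  0.1256] yawx 179.3 z [ 0.058 -0.038 -0.998] f [-0.6  0.5 -0.2] w 0.996
5599 (array([ 0.524 , -0.1729]), array([0.0522, 0.0761]), 89.1) [0.039 0.04 ]
6224 (array([ 0.5305, -0.0612]), array([0.0526, 0.0766]), 86.7) [0.038 0.041]
t 7.4 tcp [ 0.5337 -0.1763  0.1274] yawx 179.0 z [ 0.06  -0.038 -0.997] f [ 1.4 -0.4 -0.1] w 0.999
now [ 0.5337 -0.1763  0.1274] 179.0 j7 1.46 rows 4 min 4
[0.0016, 0.0011, 0.0319, 0.05]
[0.0016, 0.001, 0.0319, 0.05]
[0.0016, 0.001, 0.0319, 0.05]
[0.0016, 0.001, 0.0319, 0.05]
```

```bash
python3 - <<'E'
s=open('h.py').read()
i=s.index("    for i in range(n):"); j=s.index("def",i) if "def" in s[i:] else len(s)
s=s[:i]+'''    R0=T[:3,:3]
    for i in range(n):
        Ri=R.from_euler("z",dy*i/n).as_matrix()@R0
        print([round(float(v),4) for v in Ri.T@(d/n)]+[round(float(-np.degrees(dy)/n),2)])
'''
open('h.py','w').write(s)
E
python3 -c "
from h import *
plan([.525,-.1727,0],178.9,4)"
```

```text
now [ 0.5337 -0.1763  0.1274] 179.0 j7 1.46 rows 4 min 4
[0.0041, 0.002, 0.0316, 0.03]
[0.0041, 0.002, 0.0316, 0.03]
[0.0041, 0.002, 0.0316, 0.03]
[0.0041, 0.002, 0.0316, 0.03]
```

Call:
{"api": "apply_moves", "payload": {
  "commands": [
    [0.004, 0.002, 0.032, 0, -1],
    [0.004, 0.002, 0.032, 0, -1],
    [0.004, 0.002, 0.032, 0, -1],
    [0.003, 0.002, 0.022, 0, -1],
    [0, 0, 0, 0, -1]
  ]
}}

```text
clock: 7.82
position: [0.5357, -0.1758, 0.0156]
ee_rot: [0.022, 0.999, -0.023, 0.038]
ft_force: [-0.7, -1.0, -0.3]
grip_width: 1.001
```

```bash
python3 -c "
from h import *
tool();plan([.525,-.1727,0],178.9)"
```

```text
t 7.82 tcp [ 0.5357 -0.1758  0.0156] yawx 177.6 z [ 0.075 -0.048 -0.996] f [-0.7 -1.  -0.3] w 1.001
now [ 0.5357 -0.1758  0.0156] 177.6 j7 1.31 rows 1 min 1
[0.012, 0.0033, 0.0146, -1.3]
```

Call:
{"api": "apply_moves", "payload": {
  "commands": [
    [0.012, 0.0035, 0.014, -1.3, -1],
    [0, 0, 0, 0, -1]
  ]
}}

```text
clock: 7.98
position: [0.5279, -0.1728, 0.0037]
ee_rot: [0.013, 0.999, -0.024, 0.039]
ft_force: [0.0, 0.4, -0.2]
grip_width: 1.005
```

```bash
python3 -c "
from h import *
tool();plan([.525,-.1727,0],178.9)"
```

```text
t 7.98 tcp [ 0.5279 -0.1728  0.0037] yawx 178.6 z [ 0.078 -0.049 -0.996] f [ 0.   0.4 -0.2] w 1.005
now [ 0.5279 -0.1728  0.0037] 178.6 j7 1.31 rows 1 min 1
[0.0031, 0.0002, 0.0034, -0.32]
```

Call:
{"api": "apply_moves", "payload": {
  "commands": [
    [0, 0, 0.001, 0, 1],
    [0, 0, 0, 0, 1],
    [0, 0, 0, 0, 1],
    [0, 0, 0, 0, 1],
    [0, 0, 0, 0, 1]
  ],
  "squeeze": 40
}}

```text
clock: 8.4
position: [0.5349, -0.1749, 0.0116]
ee_rot: [0.017, 0.999, -0.026, 0.044]
ft_force: [0.3, -0.6, -2.7]
grip_width: 0.604
```

Call:
{"api": "apply_moves", "payload": {
  "commands": [
    [0, 0, -0.03, 0, 1],
    [0, 0, -0.035, 0, 1],
    [0, 0, -0.035, 0, 1],
    [0, 0, 0, 0, 1]
  ]
}}

```text
clock: 8.73
position: [0.525, -0.1685, 0.1139]
ee_rot: [0.018, 0.999, -0.025, 0.042]
ft_force: [1.9, -0.4, -2.0]
grip_width: 0.595
```

```bash
python3 -c "
from h import *
T,o=tool();print(np.round(o['joint_pos'],2))
c,s=np.cos(np.radians(-3.6)),np.sin(np.radians(-3.6))
for sx in(-.062,.062): print(.5141+sx*c,.3669+sx*s)
plan([.4522,.3708,.11],176.4)"
```

```text
t 8.73 tcp [ 0.525  -0.1685  0.1139] yawx 178.1 z [ 0.083 -0.051 -0.995] f [ 1.9 -0.4 -2. ] w 0.595
[ 1.11  0.39 -1.05  1.84  0.44  1.05  1.43]
0.45222234283744717 0.37079301221081745
0.5759776571625528 0.36300698778918256
now [ 0.525  -0.1685  0.1139] 178.1 j7 1.43 rows 14 min 14
[0.0065, 0.0383, -0.0021, 0.12]
[0.0066, 0.0383, -0.0021, 0.12]
[0.0067, 0.0382, -0.0021, 0.12]
[0.0067, 0.0382, -0.0021, 0.12]
[0.0068, 0.0382, -0.0021, 0.12]
[0.0069, 0.0382, -0.0021, 0.12]
[0.007, 0.0382, -0.0021, 0.12]
[0.0071, 0.0382, -0.0021, 0.12]
[0.0071, 0.0381, -0.0022, 0.12]
[0.0072, 0.0381, -0.0022, 0.12]
[0.0073, 0.0381, -0.0022, 0.12]
[0.0074, 0.0381, -0.0022, 0.12]
[0.0074, 0.0381, -0.0022, 0.12]
[0.0075, 0.0381, -0.0022, 0.12]
```

Call:
{"api": "apply_moves", "payload": {
  "commands": [
    [0, 0.039, -0.002, 0, 1],
    [0, 0.039, -0.002, 0, 1],
    [0, 0.039, -0.002, 0, 1],
    [0, 0.039, -0.002, 0, 1],
    [0, 0.039, -0.002, 0, 1]
  ]
}}

```text
clock: 9.15
position: [0.5341, 0.0198, 0.1169]
ee_rot: [0.03, 0.998, -0.028, 0.044]
ft_force: [0.8, -0.1, -3.1]
grip_width: 0.596
```

```bash
python3 -c "
from h import *
T,o=tool();print(np.round(o['joint_pos'],2))
plan([.4522,.3708,.11],176.4)"
```

```text
t 9.15 tcp [0.5341 0.0198 0.1169] yawx 176.7 z [ 0.086 -0.059 -0.995] f [ 0.8 -0.1 -3.1] w 0.596
[ 0.78  0.37 -1.1   1.87  0.47  1.08  1.02]
now [0.5341 0.0198 0.1169] 176.7 j7 1.02 rows 9 min 9
[0.0113, 0.0383, -0.0023, 0.04]
[0.0114, 0.0383, -0.0023, 0.04]
[0.0114, 0.0383, -0.0023, 0.04]
[0.0114, 0.0383, -0.0023, 0.04]
[0.0114, 0.0383, -0.0023, 0.04]
[0.0115, 0.0383, -0.0023, 0.04]
[0.0115, 0.0383, -0.0023, 0.04]
[0.0115, 0.0383, -0.0023, 0.04]
[0.0115, 0.0383, -0.0023, 0.04]
```

Call:
{"api": "apply_moves", "payload": {
  "commands": [
    [0.004, 0.039, -0.003, 0, 1],
    [0.004, 0.039, -0.003, 0, 1],
    [0.004, 0.039, -0.003, 0, 1],
    [0.004, 0.039, -0.003, 0, 1],
    [0.006, 0.039, -0.003, 0, 1]
  ]
}}

```text
clock: 9.57
position: [0.5226, 0.2239, 0.1198]
ee_rot: [0.033, 0.998, -0.029, 0.045]
ft_force: [1.4, 0.2, -2.7]
grip_width: 0.602
```

Call:
{"api": "apply_moves", "payload": {
  "commands": [
    [0.02, 0.037, -0.002, 0, 1],
    [0.02, 0.037, -0.002, 0, 1],
    [0.018, 0.037, -0.002, 0, 1],
    [0.015, 0.037, -0.002, 0, 1],
    [0, 0, 0, 0, 1]
  ]
}}

```text
clock: 9.98
position: [0.4537, 0.3877, 0.1134]
ee_rot: [0.029, 0.998, -0.026, 0.044]
ft_force: [-1.2, 0.6, -1.8]
grip_width: 0.599
```

```bash
python3 -c "
from h import *
T,o=tool();print(np.round(o['joint_pos'],2))
plan([.4522,.3708,.04],176.4)"
```

```text
t 9.98 tcp [0.4537 0.3877 0.1134] yawx 176.7 z [ 0.087 -0.054 -0.995] f [-1.2  0.6 -1.8] w 0.599
[-0.04  0.57 -1.05  1.66  0.63  1.24  0.27]
now [0.4537 0.3877 0.1134] 176.7 j7 0.27 rows 2 min 2
[0.0036, -0.0067, 0.0369, 0.17]
[0.0035, -0.0067, 0.0369, 0.17]
```

```bash
python3 -c "
from h import *
plan([.462,.370,.022],176.4,3)"
```

```text
now [0.4537 0.3877 0.1134] 176.7 j7 0.27 rows 3 min 3
[-0.0003, -0.0042, 0.0309, 0.11]
[-0.0004, -0.0042, 0.0309, 0.11]
[-0.0004, -0.0042, 0.0309, 0.11]
```

Call:
{"api": "apply_moves", "payload": {
  "commands": [
    [0, -0.006, 0.025, 0, 1],
    [0, -0.006, 0.025, 0, 1],
    [0, -0.005, 0.02, 0, 1],
    [0, 0, 0, 0, 1]
  ]
}}

```text
clock: 10.32
position: [0.4554, 0.3732, 0.0431]
ee_rot: [0.025, 0.998, -0.024, 0.044]
ft_force: [0.3, -1.5, -3.5]
grip_width: 0.597
```

```bash
python3 -c "
from h import *
tool();plan([.462,.370,.022],176.4)"
```

```text
t 10.32 tcp [0.4554 0.3732 0.0431] yawx 177.2 z [ 0.087 -0.049 -0.995] f [ 0.3 -1.5 -3.5] w 0.597
now [0.4554 0.3732 0.0431] 177.2 j7 0.23 rows 1 min 1
[-0.0048, -0.0019, 0.0217, 0.84]
```

Call:
{"api": "apply_moves", "payload": {
  "commands": [
    [-0.003, -0.002, 0.015, 0.8, 1],
    [-0.002, 0, 0.007, 0, 1],
    [0, 0, 0, 0, 1]
  ]
}}

```text
clock: 10.57
position: [0.4635, 0.37, 0.0212]
ee_rot: [0.033, 0.998, -0.023, 0.045]
ft_force: [0.3, -0.2, -2.6]
grip_width: 0.601
```

```bash
python3 -c "
from h import *
tool()"
```

```text
t 10.57 tcp [0.4635 0.37   0.0212] yawx 176.3 z [ 0.087 -0.049 -0.995] f [ 0.3 -0.2 -2.6] w 0.601
```

Call:
{"api": "apply_moves", "payload": {
  "commands": [
    [0, 0, 0.003, 0, 1],
    [0, 0, 0, 0, -0.5],
    [0, 0, 0, 0, -0.5],
    [0, 0, -0.02, 0, -0.5],
    [0, 0, -0.04, 0, -0.6]
  ]
}}

```text
clock: 10.98
position: [0.4585, 0.3711, 0.0758]
ee_rot: [0.035, 0.998, -0.025, 0.042]
ft_force: [1.0, -0.4, 0.3]
grip_width: 0.801
```

Call:
{"api": "apply_moves", "payload": {
  "commands": [
    [0, 0, -0.04, 0, -1],
    [0, -0.01, -0.02, 0, -1],
    [0, 0, 0, 0, -1]
  ]
}}

```text
clock: 11.23
position: [0.4528, 0.3688, 0.1474]
ee_rot: [0.033, 0.998, -0.021, 0.046]
ft_force: [1.1, 0.3, -0.1]
grip_width: 1.0
```

```bash
python3 - <<'E'
from h import *
tool()
p,d,K,C=snap("wrist"); W=cloud(d,K,C)
b=(W[...,2]>.036)&(W[...,2]<.055)&(abs(W[...,0]-.455)<.06)&(abs(W[...,1]-.37)<.06)
print(b.sum(),rectof(W,b),np.round(np.percentile(W[b][:,2],[5,50,95]),3))
plan([.545,-.061,.16],176.7)
E
```

```text
t 11.23 tcp [0.4528 0.3688 0.1474] yawx 176.3 z [ 0.091 -0.044 -0.995] f [ 1.1  0.3 -0.1] w 1.0
2748 (array([0.4518, 0.3708]), array([0.036 , 0.0564]), 86.7) [0.043 0.044 0.046]
now [0.4526 0.3693 0.1462] 176.3 j7 0.32 rows 11 min 11
[-0.0109, -0.0385, 0.0012, -0.03]
[-0.0109, -0.0385, 0.0012, -0.03]
[-0.0109, -0.0385, 0.0012, -0.03]
[-0.0109, -0.0385, 0.0012, -0.03]
[-0.0109, -0.0385, 0.0012, -0.03]
[-0.0108, -0.0385, 0.0012, -0.03]
[-0.0108, -0.0385, 0.0012, -0.03]
[-0.0108, -0.0385, 0.0012, -0.03]
[-0.0108, -0.0385, 0.0012, -0.03]
[-0.0107, -0.0385, 0.0012, -0.03]
[-0.0107, -0.0385, 0.0012, -0.03]
```

Call:
{"api": "apply_moves", "payload": {
  "commands": [
    [-0.025, -0.03, 0, 0, -1],
    [-0.025, -0.03, 0, 0, -1],
    [-0.018, -0.036, 0, 0, -1],
    [-0.01, -0.039, 0, 0, -1],
    [-0.005, -0.04, 0, 0, -1]
  ]
}}

```text
clock: 11.7
position: [0.5227, 0.1959, 0.1602]
ee_rot: [0.023, 0.999, -0.016, 0.047]
ft_force: [0.5, 0.4, -0.1]
grip_width: 0.998
```

Call:
{"api": "apply_moves", "payload": {
  "commands": [
    [-0.003, -0.04, 0, 0, -1],
    [-0.003, -0.04, 0, 0, -1],
    [-0.003, -0.04, 0, 0, -1],
    [-0.003, -0.04, 0, 0, -1],
    [-0.003, -0.04, 0, 0, -1]
  ]
}}

```text
clock: 12.12
position: [0.527, -0.0128, 0.1648]
ee_rot: [0.023, 0.999, -0.016, 0.046]
ft_force: [0.9, 0.5, -0.5]
grip_width: 1.001
```

```bash
python3 - <<'E'
from h import *
T,o=tool();print(np.round(o['joint_pos'],2))
plan([.531,-.0615,.1],176.7)
E
```

```text
t 12.12 tcp [ 0.527  -0.0128  0.1648] yawx 177.4 z [ 0.092 -0.034 -0.995] f [ 0.9  0.5 -0.5] w 1.001
[ 0.96  0.28 -1.17  1.84  0.35  1.13  1.19]
now [ 0.527  -0.0128  0.1648] 177.4 j7 1.19 rows 3 min 3
[-0.0, -0.0155, 0.0222, 0.24]
[-0.0001, -0.0155, 0.0222, 0.24]
[-0.0002, -0.0155, 0.0222, 0.24]
```

Call:
{"api": "apply_moves", "payload": {
  "commands": [
    [0, -0.016, 0.02, 0.3, -1],
    [0, -0.016, 0.02, 0.3, -1],
    [0, -0.012, 0.015, 0, -1],
    [0, 0, 0, 0, -1]
  ]
}}

```text
clock: 12.45
position: [0.5292, -0.0742, 0.108]
ee_rot: [0.037, 0.998, -0.018, 0.047]
ft_force: [-0.5, 0.6, -0.7]
grip_width: 0.998
```

```bash
python3 - <<'E'
from h import *
p,d,K,C=snap("wrist"); W=cloud(d,K,C)
b=(W[...,2]>.012)&(W[...,2]<.05)&(abs(W[...,0]-.53)<.06)&(abs(W[...,1]+.061)<.06)
print(b.sum(),rectof(W,b),np.round(np.percentile(W[b][:,2],[5,50,95]),3))
c=rectof(W,b)[0]
T,o=tool();print(np.round(o['joint_pos'],2))
plan([c[0],c[1],.001],176.7,4)
E
```

```text
6243 (array([ 0.5301, -0.0605]), array([0.0523, 0.0757]), 86.8) [0.024 0.039 0.04 ]
t 12.5 tcp [ 0.5297 -0.0726  0.1093] yawx 175.9 z [ 0.093 -0.039 -0.995] f [-0.1  0.2 -0.4] w 1.0
[ 0.98  0.37 -1.09  1.89  0.43  1.03  1.21]
now [ 0.5297 -0.0726  0.1093] 175.9 j7 1.21 rows 4 min 3
[0.0027, 0.0039, 0.0268, -0.2]
[0.0027, 0.0039, 0.0268, -0.2]
[0.0027, 0.0039, 0.0268, -0.2]
[0.0027, 0.0039, 0.0268, -0.2]
```

Call:
{"api": "apply_moves", "payload": {
  "commands": [
    [0.004, 0.004, 0.027, -0.2, -1],
    [0.004, 0.004, 0.027, -0.2, -1],
    [0.004, 0.004, 0.027, -0.2, -1],
    [0.004, 0.002, 0.025, -0.2, -1],
    [0.001, 0, 0.003, 0, -1]
  ]
}}

```text
clock: 12.92
position: [0.5289, -0.0543, 0.0008]
ee_rot: [0.026, 0.998, -0.017, 0.052]
ft_force: [-0.2, 0.5, 0.4]
grip_width: 1.002
```

```bash
python3 - <<'E'
from h import *
T,o=tool()
plan([.5301,-.0605,.001],176.7)
E
```

```text
t 12.92 tcp [ 0.5289 -0.0543  0.0008] yawx 177.1 z [ 0.103 -0.037 -0.994] f [-0.2  0.5  0.4] w 1.002
now [ 0.5289 -0.0543  0.0008] 177.1 j7 1.04 rows 1 min 1
[-0.0015, -0.0061, 0.0001, 0.36]
```

Call:
{"api": "apply_moves", "payload": {
  "commands": [
    [-0.001, -0.006, 0, 0.3, -1],
    [0, 0, 0.002, 0, 1],
    [0, 0, 0.002, 0, 1],
    [0, 0, 0.002, 0, 1],
    [0, 0, 0, 0, 1]
  ]
}}

```text
clock: 13.33
position: [0.5339, -0.0584, 0.0007]
ee_rot: [0.028, 0.998, -0.017, 0.055]
ft_force: [-0.3, -0.2, -2.8]
grip_width: 0.607
```

Call:
{"api": "apply_moves", "payload": {
  "commands": [
    [0, 0, 0, 0, 1]
  ]
}}

```text
clock: 13.42
position: [0.5343, -0.0587, 0.0015]
ee_rot: [0.028, 0.998, -0.018, 0.055]
ft_force: [-0.4, 0.1, -3.8]
grip_width: 0.602
```

```bash
python3 - <<'E'
from h import *
T,o=tool()
E
```

```text
t 13.42 tcp [ 0.5343 -0.0587  0.0015] yawx 176.9 z [ 0.109 -0.038 -0.993] f [-0.4  0.1 -3.8] w 0.602
```

Call:
{"api": "apply_moves", "payload": {
  "commands": [
    [0, 0, -0.03, 0, 1],
    [0, 0.015, -0.035, 0, 1],
    [0, 0.03, -0.035, 0, 1],
    [0, 0.039, -0.01, 0, 1],
    [0, 0.04, -0.002, 0, 1]
  ]
}}

```text
clock: 13.83
position: [0.5288, 0.0607, 0.1105]
ee_rot: [0.037, 0.998, -0.019, 0.053]
ft_force: [0.9, -0.1, -3.3]
grip_width: 0.601
```

```bash
python3 - <<'E'
from h import *
T,o=tool();print(np.round(o['joint_pos'],2))
plan([.576,.363,.11],176.4)
E
```

```text
t 13.83 tcp [0.5288 0.0607 0.1105] yawx 175.8 z [ 0.104 -0.042 -0.994] f [ 0.9 -0.1 -3.3] w 0.601
[ 0.73  0.37 -1.11  1.89  0.47  1.04  0.92]
now [0.5288 0.0607 0.1105] 175.8 j7 0.92 rows 8 min 8
[-0.0031, 0.0381, -0.0009, -0.07]
[-0.0032, 0.0381, -0.0009, -0.07]
[-0.0032, 0.0381, -0.0009, -0.07]
[-0.0033, 0.0381, -0.0009, -0.07]
[-0.0033, 0.0381, -0.0009, -0.07]
[-0.0034, 0.0381, -0.0009, -0.07]
[-0.0034, 0.0381, -0.0009, -0.07]
[-0.0034, 0.0381, -0.0009, -0.07]
```

Call:
{"api": "apply_moves", "payload": {
  "commands": [
    [0, 0.039, -0.002, 0, 1],
    [0, 0.039, -0.002, 0, 1],
    [0, 0.039, -0.002, 0, 1],
    [0, 0.039, -0.002, 0, 1],
    [-0.004, 0.039, -0.002, 0, 1]
  ]
}}

```text
clock: 14.25
position: [0.5476, 0.2615, 0.1179]
ee_rot: [0.041, 0.997, -0.021, 0.056]
ft_force: [0.7, 0.4, -2.3]
grip_width: 0.601
```

Call:
{"api": "apply_moves", "payload": {
  "commands": [
    [-0.015, 0.034, -0.002, 0, 1],
    [-0.015, 0.034, -0.002, 0, 1],
    [-0.012, 0.03, 0.01, 0, 1],
    [0, 0, 0.01, 0, 1]
  ]
}}

```text
clock: 14.58
position: [0.5975, 0.3703, 0.105]
ee_rot: [0.037, 0.998, -0.017, 0.056]
ft_force: [-1.8, 0.4, -3.3]
grip_width: 0.602
```

```bash
python3 - <<'E'
from h import *
T,o=tool();print(np.round(o['joint_pos'],2))
plan([.58,.364,.012],176.4)
E
```

```text
t 14.58 tcp [0.5975 0.3703 0.105 ] yawx 175.9 z [ 0.111 -0.039 -0.993] f [-1.8  0.4 -3.3] w 0.602
[-0.05  0.74 -0.95  1.41  0.72  1.28  0.43]
now [0.5975 0.3703 0.105 ] 175.9 j7 0.43 rows 3 min 3
[0.0092, -0.0016, 0.0302, -0.18]
[0.0092, -0.0016, 0.0302, -0.18]
[0.0092, -0.0016, 0.0302, -0.18]
```

Call:
{"api": "apply_moves", "payload": {
  "commands": [
    [0.01, -0.001, 0.028, 0, 1],
    [0.01, -0.001, 0.028, 0, 1],
    [0.008, -0.001, 0.022, -0.5, 1],
    [0, 0, 0, 0, 1]
  ]
}}

```text
clock: 14.92
position: [0.5765, 0.3702, 0.0198]
ee_rot: [0.031, 0.998, -0.016, 0.055]
ft_force: [-0.7, -0.8, -3.7]
grip_width: 0.604
```

```bash
python3 - <<'E'
from h import *
T,o=tool()
plan([.58,.364,.009],176.4)
E
```

```text
t 14.92 tcp [0.5765 0.3702 0.0198] yawx 176.5 z [ 0.109 -0.035 -0.993] f [-0.7 -0.8 -3.7] w 0.604
now [0.5765 0.3702 0.0198] 176.5 j7 0.36 rows 1 min 1
[-0.0026, -0.0057, 0.0114, 0.12]
```

Call:
{"api": "apply_moves", "payload": {
  "commands": [
    [-0.002, -0.005, 0.01, 0, 1],
    [0, 0, 0, 0, 1],
    [0, 0, 0, 0, -0.5],
    [0, 0, 0, 0, -0.5],
    [0, 0, -0.02, 0, -0.5]
  ]
}}

```text
clock: 15.33
position: [0.58, 0.363, 0.0312]
ee_rot: [0.033, 0.998, -0.016, 0.055]
ft_force: [0.3, 0.1, -1.1]
grip_width: 0.749
```

Call:
{"api": "apply_moves", "payload": {
  "commands": [
    [0, 0, -0.04, 0, -0.6],
    [0, 0, -0.04, 0, -1],
    [0, 0, -0.03, 0, -1],
    [0, 0, 0, 0, -1]
  ]
}}

```text
clock: 15.67
position: [0.5701, 0.3693, 0.1545]
ee_rot: [0.034, 0.998, -0.012, 0.059]
ft_force: [0.1, 1.2, -0.2]
grip_width: 1.0
```

```bash
python3 - <<'E'
from h import *
T,o=tool();print(np.round(o['joint_pos'],2))
p,d,K,C=snap("wrist"); W=cloud(d,K,C)
b=(W[...,2]>.036)&(W[...,2]<.06)&(abs(W[...,0]-.575)<.06)&(abs(W[...,1]-.365)<.06)
print(b.sum(),rectof(W,b),np.round(np.percentile(W[b][:,2],[5,50,95]),3))
p,d,K,C=snap("top","top1.png"); W=cloud(d,K,C)
for c in((.5289,.1793,.018,.07),(.402,.165,.13,.17)):
    b=(W[...,2]>c[2])&(W[...,2]<c[3])&(abs(W[...,0]-c[0])<.06)&(abs(W[...,1]-c[1])<.06); print(b.sum(),rectof(W,b))
E
```

```text
t 15.67 tcp [0.5701 0.3693 0.1545] yawx 176.1 z [ 0.117 -0.029 -0.993] f [ 0.1  1.2 -0.2] w 1.0
[-0.01  0.65 -1.    1.44  0.67  1.31  0.44]
2560 (array([0.5737, 0.366 ]), array([0.036 , 0.0554]), 86.6) [0.043 0.044 0.046]
194 (array([0.5284, 0.1795]), array([0.0489, 0.0478]), 81.0)
0 (array([0., 0.]), array([0., 0.]), 0.0)
```

```bash
python3 - <<'E'
from h import *
plan([.41,.165,.20],181.5)
E
```

```text
now [0.5698 0.3675 0.1494] 176.1 j7 0.43 rows 7 min 7
[0.0198, -0.0306, -0.0088, -0.77]
[0.0202, -0.0304, -0.0089, -0.77]
[0.0206, -0.0301, -0.0089, -0.77]
[0.021, -0.0298, -0.009, -0.77]
[0.0214, -0.0295, -0.009, -0.77]
[0.0218, -0.0292, -0.0091, -0.77]
[0.0222, -0.0289, -0.0091, -0.77]
```

Call:
{"api": "apply_moves", "payload": {
  "commands": [
    [0.02, -0.03, -0.01, -0.8, -1],
    [0.02, -0.03, -0.01, -0.8, -1],
    [0.0205, -0.03, -0.01, -0.8, -1],
    [0.021, -0.03, -0.009, -0.8, -1],
    [0.0215, -0.0295, -0.009, -0.8, -1]
  ]
}}

```text
clock: 16.18
position: [0.4564, 0.2285, 0.1819]
ee_rot: [-0.002, 0.999, -0.015, 0.052]
ft_force: [0.5, -1.6, 2.5]
grip_width: 0.999
```

Call:
{"api": "apply_moves", "payload": {
  "commands": [
    [0.018, -0.025, -0.008, -0.8, -1],
    [0.01, -0.012, -0.006, -0.8, -1],
    [0, 0, 0, 0, -1]
  ]
}}

```text
clock: 16.43
position: [0.4299, 0.1902, 0.1911]
ee_rot: [-0.011, 0.998, -0.018, 0.05]
ft_force: [0.3, -1.2, -1.2]
grip_width: 0.998
```

```bash
python3 - <<'E'
from h import *
T,o=tool();print(np.round(o['joint_pos'],2))
p,d,K,C=snap("wrist","w4.png"); W=cloud(d,K,C)
for z in((.13,.17),(.145,.16)):
    b=(W[...,2]>z[0])&(W[...,2]<z[1])&(abs(W[...,0]-.402)<.05)&(abs(W[...,1]-.165)<.05)
    print(b.sum(),rectof(W,b),np.round(np.percentile(W[b][:,2],[5,50,95]),3))
tool()
plan([.405,.165,.098],181.5)
E
```

```text
t 16.43 tcp [0.4299 0.1902 0.1911] yawx -178.7 z [ 0.101 -0.036 -0.994] f [ 0.3 -1.2 -1.2] w 0.998
[ 0.79  0.05 -1.36  1.92  0.15  1.15  0.97]
1910 (array([0.3996, 0.1655]), array([0.0142, 0.0555]), 2.2) [0.138 0.15  0.152]
1717 (array([0.3996, 0.1655]), array([0.0139, 0.0555]), 2.5) [0.146 0.15  0.152]
t 16.48 tcp [0.4305 0.1907 0.191 ] yawx -178.7 z [ 0.102 -0.035 -0.994] f [ 0.6 -0.2  0.3] w 0.997
now [0.4305 0.1907 0.191 ] -178.7 j7 0.96 rows 3 min 3
[0.0118, -0.0073, 0.0303, -0.07]
[0.0118, -0.0072, 0.0303, -0.07]
[0.0118, -0.0072, 0.0303, -0.07]
```

View pics/w4.png

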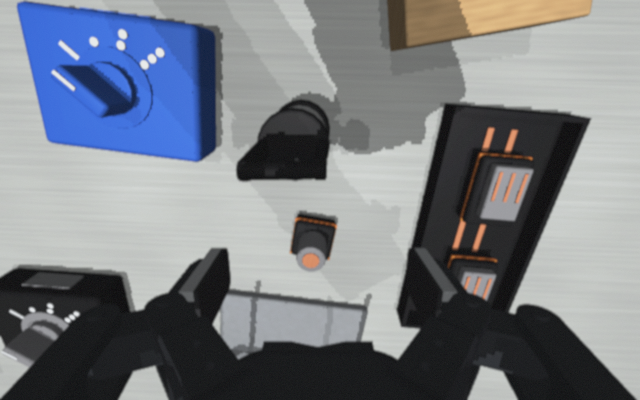

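Call:
{"api": "apply_moves", "payload": {
  "commands": [
    [0, 0, -0.003, 7, -1],
    [0, 0, 0, 7, -1],
    [0, 0, 0, 7, -1],
    [0, 0, 0, 7, -1],
    [0, 0, 0, 7, -1]
  ]
}}

```text
clock: 16.9
position: [0.4322, 0.1916, 0.1933]
ee_rot: [0.296, 0.954, -0.001, 0.054]
ft_force: [0.2, -0.1, 0.3]
grip_width: 0.998
```

```bash
python3 - <<'E'
from h import *
T,o=tool();print(np.round(o['joint_pos'],2))
E
```

```text
t 16.9 tcp [0.4322 0.1916 0.1933] yawx 145.4 z [ 0.102 -0.034 -0.994] f [ 0.2 -0.1  0.3] w 0.998
[ 0.74  0.05 -1.31  1.91  0.14  1.15  0.35]
```

Call:
{"api": "apply_moves", "payload": {
  "commands": [
    [0, 0, 0, 7, -1],
    [0, 0, 0, 7, -1],
    [0, 0, 0, 7, -1],
    [0, 0, 0, 7, -1],
    [0, 0, 0, 7, -1]
  ]
}}

```text
clock: 17.32
position: [0.4331, 0.1969, 0.1913]
ee_rot: [0.575, 0.817, 0.018, 0.048]
ft_force: [0.3, 0.1, -0.4]
grip_width: 1.0
```

```bash
python3 - <<'E'
from h import *
T,o=tool();print(np.round(o['joint_pos'],2))
E
```

```text
t 17.32 tcp [0.4331 0.1969 0.1913] yawx 109.6 z [ 0.098 -0.026 -0.995] f [ 0.3  0.1 -0.4] w 1.0
[ 0.68  0.06 -1.26  1.91  0.15  1.15 -0.29]
```

Call:
{"api": "apply_moves", "payload": {
  "commands": [
    [0, 0, 0, 7, -1],
    [0, 0, 0, 7, -1],
    [0, 0, 0, 7, -1],
    [0, 0, 0, 7, -1],
    [0, 0, 0, 7, -1]
  ]
}}

```text
clock: 17.73
position: [0.4337, 0.2025, 0.1886]
ee_rot: [0.798, 0.601, 0.031, 0.036]
ft_force: [0.1, 0.1, -0.0]
grip_width: 0.999
```

Call:
{"api": "apply_moves", "payload": {
  "commands": [
    [0, 0, 0, 7, -1],
    [0, 0, 0, 7, -1],
    [0, 0, 0, 7, -1],
    [0, 0, 0, 7, -1],
    [0, 0, 0, 7, -1]
  ]
}}

```text
clock: 18.15
position: [0.4342, 0.2081, 0.1853]
ee_rot: [0.944, 0.326, 0.039, 0.021]
ft_force: [-0.7, 0.1, -0.3]
grip_width: 1.001
```

```bash
python3 - <<'E'
from h import *
T,o=tool();print(np.round(o['joint_pos'],2))
plan([.405,.166,.19],2)
E
```

```text
t 18.15 tcp [0.4342 0.2081 0.1853] yawx 38.2 z [ 0.087 -0.014 -0.996] f [-0.7  0.1 -0.3] w 1.001
[ 0.56  0.09 -1.16  1.9   0.16  1.14 -1.57]
now [0.4342 0.2081 0.1853] 38.2 j7 -1.57 rows 6 min 6
[-0.0081, 0.0026, -0.0011, 6.04]
[-0.0078, 0.0034, -0.001, 6.04]
[-0.0074, 0.0042, -0.001, 6.04]
[-0.0069, 0.005, -0.0009, 6.04]
[-0.0064, 0.0057, -0.0008, 6.04]
[-0.0057, 0.0063, -0.0007, 6.04]
```

Call:
{"api": "apply_moves", "payload": {
  "commands": [
    [-0.008, 0.003, -0.002, 6, -1],
    [-0.0075, 0.004, -0.002, 6, -1],
    [-0.0075, 0.005, -0.002, 6, -1],
    [-0.007, 0.006, -0.001, 6, -1],
    [-0.0065, 0.0065, -0.001, 6, -1]
  ]
}}

```text
clock: 18.57
position: [0.4103, 0.1761, 0.1889]
ee_rot: [0.997, 0.061, 0.04, 0.005]
ft_force: [-0.3, 0.8, -0.4]
grip_width: 1.0
```

Call:
{"api": "apply_moves", "payload": {
  "commands": [
    [-0.006, 0.007, 0, 6, -1],
    [0, 0.003, 0, 0, -1]
  ]
}}

```text
clock: 18.73
position: [0.4047, 0.1661, 0.1878]
ee_rot: [0.999, 0.005, 0.039, 0.002]
ft_force: [-0.6, -1.2, -0.1]
grip_width: 0.997
```

```bash
python3 - <<'E'
from h import *
T,o=tool();print(np.round(o['joint_pos'],2))
p,d,K,C=snap("wrist"); W=cloud(d,K,C)
for z in((.145,.16),):
    b=(W[...,2]>z[0])&(W[...,2]<z[1])&(abs(W[...,0]-.402)<.05)&(abs(W[...,1]-.165)<.05)
    print(b.sum(),rectof(W,b),np.round(np.percentile(W[b][:,2],[5,50,95]),3))
plan([.404,.165,.098],2)
E
```

```text
t 18.73 tcp [0.4047 0.1661 0.1878] yawx 0.5 z [ 0.077 -0.003 -0.997] f [-0.6 -1.2 -0.1] w 0.997
[ 0.65 -0.12 -1.09  1.99 -0.07  1.13 -1.97]
1540 (array([0.4011, 0.1655]), array([0.0139, 0.0556]), 3.3) [0.146 0.15  0.152]
now [0.4052 0.1658 0.1879] 0.8 j7 -1.96 rows 3 min 3
[-0.0027, 0.0001, 0.0298, -0.38]
[-0.0027, 0.0001, 0.0298, -0.38]
[-0.0027, 0.0001, 0.0298, -0.38]
```

Call:
{"api": "apply_moves", "payload": {
  "commands": [
    [-0.003, 0.0005, 0.025, -0.5, -1],
    [-0.003, 0.0005, 0.025, -0.5, -1],
    [-0.003, 0.0005, 0.025, -0.5, -1],
    [-0.001, 0, 0.01, 0, -1],
    [0, 0, 0, 0, -1]
  ]
}}

```text
clock: 19.2
position: [0.4051, 0.1689, 0.0996]
ee_rot: [0.999, 0.033, 0.041, 0.0]
ft_force: [-0.3, 0.5, -0.4]
grip_width: 1.001
```

```bash
python3 - <<'E'
from h import *
T,o=tool();print(np.round(o['joint_pos'],2))
plan([.4025,.165,.098],2)
E
```

```text
t 19.2 tcp [0.4051 0.1689 0.0996] yawx 3.8 z [ 0.081  0.002 -0.997] f [-0.3  0.5 -0.4] w 1.001
[ 0.62  0.09 -1.15  2.1   0.15  0.94 -2.12]
now [0.4051 0.1689 0.0996] 3.8 j7 -2.12 rows 1 min 1
[-0.003, 0.0037, 0.0014, 1.84]
```

Call:
{"api": "apply_moves", "payload": {
  "commands": [
    [-0.003, 0.0035, 0.001, 1.5, -0.2],
    [0, 0, 0, 0, 0],
    [0, 0, 0, 0, 1],
    [0, 0, 0, 0, 1],
    [0, 0, 0, 0, 1]
  ],
  "squeeze": 40
}}

```text
clock: 19.62
position: [0.4032, 0.1676, 0.0998]
ee_rot: [0.999, 0.024, 0.041, -0.002]
ft_force: [0.1, -0.1, -3.2]
grip_width: 0.646
```

```bash
python3 - <<'E'
from h import *
T,o=tool();print(np.round(o['joint_pos'],2))
S=np.radians(-5.5);z=np.load("top0.npz")
E
```

```text
t 19.62 tcp [0.4032 0.1676 0.0998] yawx 2.7 z [ 0.081  0.005 -0.997] f [ 0.1 -0.1 -3.2] w 0.646
[ 0.62  0.08 -1.15  2.11  0.13  0.94 -2.12]
```

```bash
python3 - <<'E'
from h import *
for n in("top","scene"):
    W=np.load(n+"0.npz")["W"].reshape(-1,3); W=W[~np.isnan(W[:,0])]
    b=W[(W[:,0]>.6)&(W[:,0]<.85)&(W[:,1]>.03)&(W[:,1]<.275)]
    p=b[(b[:,2]>.006)&(b[:,2]<.02)]; H,xe,ye=np.histogram2d(p[:,0],p[:,1],bins=[np.arange(.6,.86,.005),np.arange(.03,.28,.01)])
    print(n,len(p),cv2.minAreaRect(p[:,:2].astype(np.float32)), "x hist",[(round(float(x),3),int(c)) for x,c in zip(xe,H.sum(1)) if c])
    c=b[(b[:,2]>.195)&(b[:,2]<.24)&(b[:,0]>.72)]
    k=np.polyfit(c[:,1],c[:,0],1); print(" bar fit x=",k,"at y=.15",np.polyval(k,.15),"res",np.std(c[:,0]-np.polyval(k,c[:,1])),"yrange",c[:,1].min(),c[:,1].max(), "z",np.percentile(c[:,2],[5,50,95]))
    r=c[:,0]-np.polyval(k,c[:,1]); print(" r pct",np.round(np.percentile(r,[1,50,99]),4))
    h=b[(b[:,2]>.2)&(b[:,2]<.26)&(b[:,0]<.71)]
    for lo,hi in((.03,.15),(.15,.28)):
        q=h[(h[:,1]>lo)&(h[:,1]<hi)]
        q=q[np.argsort(q[:,0])]; print(" tip",np.round(q[:6],3).tolist(),"zmax",np.round(q[np.argmax(q[:,2])],3))
E
```

```text
top 1974 ((0.7229891419410706, 0.1568177044391632), (0.23921146988868713, 0.22938401997089386), 0.5278432965278625) x hist [(0.6, 1), (0.605, 2), (0.615, 2), (0.62, 6), (0.625, 23), (0.63, 49), (0.635, 65), (0.64, 82), (0.645, 79), (0.65, 85), (0.655, 78), (0.66, 77), (0.665, 87), (0.67, 79), (0.675, 75), (0.68, 82), (0.685, 70), (0.69, 74), (0.695, 72), (0.7, 77), (0.705, 78), (0.71, 74), (0.715, 72), (0.72, 77), (0.725, 78), (0.73, 82), (0.735, 69), (0.74, 68), (0.745, 74), (0.75, 62), (0.755, 40), (0.76, 23), (0.765, 7), (0.78, 1), (0.79, 1), (0.81, 1), (0.84, 1)]
 bar fit x= [0.07920874 0.73107616] at y=.15 0.7429574723280918 res 0.006286033519554691 yrange 0.04759933770663843 0.24096126220063085 z [0.21207865 0.21950857 0.2321725 ]
 r pct [-0.0236  0.0001  0.0107]
 tip [[0.625, 0.08, 0.237], [0.625, 0.083, 0.236], [0.629, 0.083, 0.233], [0.629, 0.08, 0.233], [0.63, 0.077, 0.23], [0.631, 0.083, 0.238]] zmax [0.631 0.083 0.238]
 tip [[0.641, 0.228, 0.236], [0.641, 0.231, 0.235], [0.642, 0.226, 0.233], [0.644, 0.231, 0.236], [0.644, 0.229, 0.236], [0.645, 0.227, 0.232]] zmax [0.641
[... 518 characters left out ...]
0.75, 114), (0.755, 88), (0.76, 55), (0.765, 20), (0.77, 4), (0.78, 2), (0.79, 2), (0.805, 2), (0.81, 3), (0.815, 2), (0.82, 1), (0.825, 2), (0.84, 3), (0.845, 2)]
 bar fit x= [0.07855449 0.73392132] at y=.15 0.745704489766541 res 0.007071532596950144 yrange 0.04771984369875293 0.2406119029189777 z [0.21289336 0.22100792 0.23347818]
 r pct [-0.0281  0.0015  0.0087]
 tip [[0.625, 0.082, 0.235], [0.628, 0.083, 0.235], [0.628, 0.08, 0.24], [0.629, 0.078, 0.239], [0.631, 0.081, 0.239], [0.631, 0.079, 0.239]] zmax [0.628 0.08  0.24 ]
 tip [[0.64, 0.226, 0.234], [0.64, 0.229, 0.237], [0.64, 0.232, 0.233], [0.643, 0.227, 0.237], [0.644, 0.232, 0.235], [0.644, 0.229, 0.239]] zmax [0.644 0.229 0.239]
```

Call:
{"api": "apply_moves", "payload": {
  "commands": [
    [0, 0, -0.03, 0, 1],
    [0.01, 0, -0.035, 0, 1],
    [0.015, -0.004, -0.03, 1, 1],
    [0, 0, 0, 0, 1]
  ]
}}

```text
clock: 19.95
position: [0.419, 0.1722, 0.1992]
ee_rot: [0.999, 0.016, 0.038, -0.003]
ft_force: [0.4, 1.1, -2.2]
grip_width: 0.65
```

```bash
python3 - <<'E'
from h import *
T,o=tool();print(np.round(o['joint_pos'],2))
plan([.58,.237,.214],-5.5)
E
```

```text
t 19.95 tcp [0.419  0.1722 0.1992] yawx 1.8 z [ 0.076  0.007 -0.997] f [ 0.4  1.1 -2.2] w 0.65
[ 0.7  -0.07 -1.14  1.95 -0.04  1.15 -1.97]
now [0.419  0.1722 0.1992] 1.8 j7 -1.97 rows 5 min 5
[0.0327, -0.012, -0.0004, 1.46]
[0.0324, -0.0128, -0.0004, 1.46]
[0.0321, -0.0136, -0.0005, 1.46]
[0.0317, -0.0144, -0.0005, 1.46]
[0.0313, -0.0152, -0.0005, 1.46]
```

Call:
{"api": "apply_moves", "payload": {
  "commands": [
    [0.032, -0.012, -0.004, 1.4, 1],
    [0.032, -0.013, -0.003, 1.4, 1],
    [0.032, -0.0135, -0.002, 1.4, 1],
    [0.03, -0.0145, -0.002, 1.4, 1],
    [0.022, -0.012, -0.001, 1.4, 1]
  ]
}}

```text
clock: 20.37
position: [0.5641, 0.2295, 0.2233]
ee_rot: [0.998, -0.048, 0.044, 0.006]
ft_force: [0.5, 0.2, -1.5]
grip_width: 0.649
```

Call:
{"api": "apply_moves", "payload": {
  "commands": [
    [0, 0, 0, 0, 1]
  ]
}}

```text
clock: 20.45
position: [0.5672, 0.2308, 0.2223]
ee_rot: [0.998, -0.049, 0.044, 0.004]
ft_force: [0.0, 0.8, -3.1]
grip_width: 0.649
```

```bash
python3 - <<'E'
from h import *
T,o=tool();print(np.round(o['joint_pos'],2))
p,d,K,C=snap("scene","s2.png"); W=cloud(d,K,C)
q=cv2.imread("pics/s2.png")[180:320,290:450]; cv2.imwrite("pics/s2c.png",cv2.resize(q,None,fx=4,fy=4,interpolation=cv2.INTER_CUBIC))
plan([.58,.237,.213],-5.5)
E
```

```text
t 20.45 tcp [0.5672 0.2308 0.2223] yawx -5.7 z [ 0.088 -0.013 -0.996] f [ 0.   0.8 -3.1] w 0.649
[ 0.33  0.45 -1.07  1.54  0.47  1.34 -2.46]
now [0.5655 0.2305 0.222 ] -5.5 j7 -2.46 rows 1 min 1
[0.013, -0.0079, 0.0102, -0.04]
```

View pics/s2c.png

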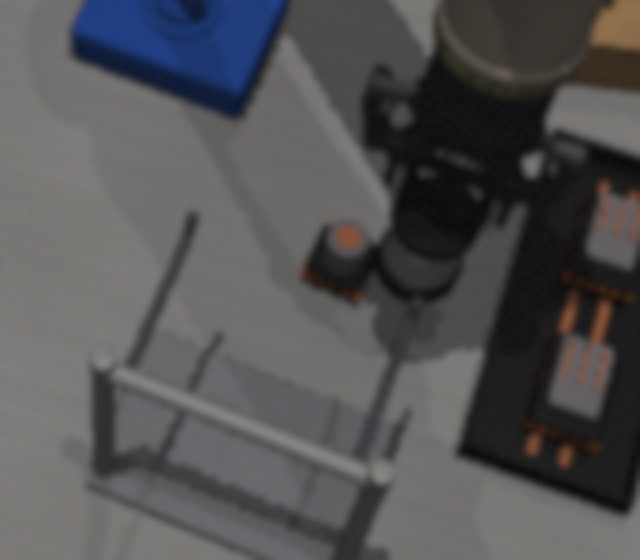

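Call:
{"api": "apply_moves", "payload": {
  "commands": [
    [0.003, -0.002, 0.003, -5, 1],
    [0.003, -0.002, 0.002, -5, 1],
    [0.003, -0.001, 0.002, -5, 1],
    [0.003, 0, 0.002, -3, 1],
    [0, 0, 0, 0, 1]
  ]
}}

```text
clock: 20.92
position: [0.5754, 0.2356, 0.212]
ee_rot: [0.992, 0.118, 0.041, 0.013]
ft_force: [-0.6, -0.5, -1.5]
grip_width: 0.653
```

```bash
python3 - <<'E'
from h import *
T,o=tool();print(np.round(o['joint_pos'],2))
plan([.59,.235,.213],12)
plan([.679,.2265,.213],12)
E
```

```text
t 20.92 tcp [0.5754 0.2356 0.212 ] yawx 13.6 z [ 0.084 -0.015 -0.996] f [-0.6 -0.5 -1.5] w 0.653
[ 0.34  0.51 -1.12  1.52  0.54  1.35 -2.16]
now [0.5754 0.2356 0.212 ] 13.6 j7 -2.16 rows 1 min 1
[0.0141, 0.004, 0.0003, 1.63]
now [0.5754 0.2356 0.212 ] 13.6 j7 -2.16 rows 3 min 3
[0.0328, 0.011, 0.0026, 0.54]
[0.0329, 0.0107, 0.0026, 0.54]
[0.033, 0.0104, 0.0026, 0.54]
```

Call:
{"api": "apply_moves", "payload": {
  "commands": [
    [0.02, 0.0065, 0.0015, 0, 1],
    [0.02, 0.0065, 0.0015, 0, 1],
    [0, 0, 0, 0, 1]
  ]
}}

```text
clock: 21.17
position: [0.6162, 0.2311, 0.213]
ee_rot: [0.992, 0.117, 0.041, 0.014]
ft_force: [0.4, -1.6, -3.3]
grip_width: 0.648
```

```bash
python3 - <<'E'
from h import *
T,o=tool();print(np.round(o['joint_pos'],2))
plan([.679,.2265,.213],12)
E
```

```text
t 21.17 tcp [0.6162 0.2311 0.213 ] yawx 13.5 z [ 0.084 -0.017 -0.996] f [ 0.4 -1.6 -3.3] w 0.648
[ 0.29  0.58 -1.07  1.42  0.58  1.39 -2.13]
now [0.6162 0.2311 0.213 ] 13.5 j7 -2.13 rows 2 min 2
[0.0299, 0.0095, 0.0027, 0.74]
[0.03, 0.0091, 0.0027, 0.74]
```

Call:
{"api": "apply_moves", "payload": {
  "commands": [
    [0.02, 0.0065, 0.0015, 0, 1],
    [0.02, 0.0065, 0.0015, 0, 1],
    [0.02, 0.006, 0.002, 0, 1],
    [0, 0, 0, 0, 1]
  ]
}}

```text
clock: 21.5
position: [0.6788, 0.2252, 0.2142]
ee_rot: [0.993, 0.114, 0.041, 0.014]
ft_force: [0.2, -1.1, -2.1]
grip_width: 0.649
```

```bash
python3 - <<'E'
from h import *
T,o=tool();print(np.round(o['joint_pos'],2))
plan([.679,.2265,.185],12)
E
```

```text
t 21.5 tcp [0.6788 0.2252 0.2142] yawx 13.2 z [ 0.084 -0.019 -0.996] f [ 0.2 -1.1 -2.1] w 0.649
[ 0.21  0.69 -1.02  1.25  0.64  1.45 -2.08]
now [0.6788 0.2252 0.2142] 13.2 j7 -2.08 rows 1 min 1
[-0.0018, -0.0023, 0.0291, 1.18]
```

Lower gently until the force changes.

Call:
{"api": "apply_moves", "payload": {
  "commands": [
    [-0.001, -0.001, 0.013, 0, 1],
    [-0.001, -0.001, 0.012, 0, 1],
    [0, 0, 0, 0, 1]
  ]
}}

```text
clock: 21.75
position: [0.6768, 0.2266, 0.1871]
ee_rot: [0.993, 0.113, 0.041, 0.014]
ft_force: [-0.1, -0.0, -3.3]
grip_width: 0.648
```

Call:
{"api": "apply_moves", "payload": {
  "commands": [
    [0, 0, 0.005, 0, 1],
    [0, 0, 0, 0, 1]
  ]
}}

```text
clock: 21.92
position: [0.6754, 0.2263, 0.1805]
ee_rot: [0.993, 0.113, 0.04, 0.014]
ft_force: [-0.5, -0.1, -3.8]
grip_width: 0.656
```

```bash
python3 - <<'E'
from h import *
T,o=tool();print(np.round(o['joint_pos'],2))
E
```

```text
t 21.92 tcp [0.6754 0.2263 0.1805] yawx 13.1 z [ 0.082 -0.019 -0.996] f [-0.5 -0.1 -3.8] w 0.656
[ 0.21  0.71 -1.01  1.3   0.66  1.39 -2.11]
```

Call:
{"api": "apply_moves", "payload": {
  "commands": [
    [0, 0, 0.002, 0, 1],
    [0, 0, 0, 0, 1]
  ]
}}

```text
clock: 22.08
position: [0.6748, 0.2264, 0.1784]
ee_rot: [0.993, 0.113, 0.04, 0.014]
ft_force: [-0.1, -0.1, -2.2]
grip_width: 0.649
```

Call:
{"api": "apply_moves", "payload": {
  "commands": [
    [0, 0, 0.002, 0, 1],
    [0, 0, 0, 0, 1]
  ]
}}

```text
clock: 22.25
position: [0.6752, 0.2267, 0.1777]
ee_rot: [0.993, 0.113, 0.041, 0.014]
ft_force: [-0.4, -0.4, -2.4]
grip_width: 0.652
```

```bash
python3 - <<'E'
from h import *
T,o=tool()
E
```

```text
t 22.25 tcp [0.6752 0.2267 0.1777] yawx 13.1 z [ 0.084 -0.019 -0.996] f [-0.4 -0.4 -2.4] w 0.652
```

Call:
{"api": "apply_moves", "payload": {
  "commands": [
    [0, 0, 0.002, 0, 1],
    [0, 0, 0, 0, 0.2],
    [0, 0, 0, 0, -0.4],
    [0, 0, 0, 0, -0.7],
    [0, 0, 0, 0, -1]
  ]
}}

```text
clock: 22.67
position: [0.6762, 0.2275, 0.1784]
ee_rot: [0.993, 0.113, 0.043, 0.014]
ft_force: [-0.3, 0.2, 0.0]
grip_width: 0.951
```

Call:
{"api": "apply_moves", "payload": {
  "commands": [
    [0, 0, -0.015, 0, -1],
    [0, 0, -0.025, 0, -1],
    [0, 0, -0.03, 0, -1],
    [0, 0, -0.03, 0, -1]
  ]
}}

```text
clock: 23.0
position: [0.6654, 0.2273, 0.2764]
ee_rot: [0.993, 0.114, 0.037, 0.015]
ft_force: [1.3, -0.2, -0.2]
grip_width: 0.997
```

```bash
python3 - <<'E'
from h import *
T,o=tool();print(np.round(o['joint_pos'],2))
plan([.54,.19,.2],13)
E
```

```text
t 23.0 tcp [0.6654 0.2273 0.2764] yawx 13.1 z [ 0.078 -0.021 -0.997] f [ 1.3 -0.2 -0.2] w 0.997
[ 0.2   0.64 -1.04  1.18  0.61  1.55 -2.07]
now [0.6654 0.2273 0.2764] 13.1 j7 -2.07 rows 4 min 4
[-0.0339, 0.0013, 0.0168, 0.03]
[-0.0339, 0.0013, 0.0168, 0.03]
[-0.0339, 0.0014, 0.0168, 0.03]
[-0.0339, 0.0014, 0.0168, 0.03]
```

Call:
{"api": "apply_moves", "payload": {
  "commands": [
    [-0.04, 0, -0.003, 0, -1],
    [-0.036, 0, 0.01, 0, -1],
    [-0.034, 0.004, 0.025, 0, -1],
    [-0.03, 0.008, 0.03, 0, -1],
    [0, 0, 0.02, 0, -1]
  ]
}}

```text
clock: 23.42
position: [0.5394, 0.1903, 0.1995]
ee_rot: [0.992, 0.114, 0.049, 0.01]
ft_force: [0.5, -0.2, 0.3]
grip_width: 1.0
```

```bash
python3 - <<'E'
from h import *
T,o=tool();print(np.round(o['joint_pos'],2))
p,d,K,C=snap("wrist"); W=cloud(d,K,C)
b=(W[...,2]>.052)&(W[...,2]<.07)&(abs(W[...,0]-.528)<.06)&(abs(W[...,1]-.18)<.06)
print(b.sum(),rectof(W,b))
p,d,K,C=snap("scene","s3.png"); W=cloud(d,K,C)
b=(W[...,2]>.225)&(W[...,2]<.24)&(W[...,0]>.65)&(W[...,0]<.71)&(W[...,1]>.18)&(W[...,1]<.27); print("bar",b.sum(),rectof(W,b),np.percentile(W[b][:,2],[50,95]))
q=cv2.imread("pics/s3.png")[180:320,290:450]; cv2.imwrite("pics/s3c.png",cv2.resize(q,None,fx=4,fy=4,interpolation=cv2.INTER_CUBIC))
plan([.53,.18,.09],13)
E
```

```text
t 23.42 tcp [0.5394 0.1903 0.1995] yawx 13.2 z [ 0.099 -0.009 -0.995] f [ 0.5 -0.2  0.3] w 1.0
[ 0.52  0.39 -1.18  1.69  0.45  1.25 -2.09]
775 (array([0.5283, 0.1798]), array([0.0311, 0.03  ]), 12.8)
bar 110 (array([0.6658, 0.2256]), array([0.0296, 0.0548]), 12.9) [0.22919654 0.23300905]
now [0.5427 0.1915 0.2004] 13.1 j7 -2.09 rows 3 min 3
[-0.0085, 0.0017, 0.0362, 0.03]
[-0.0085, 0.0017, 0.0362, 0.03]
[-0.0085, 0.0017, 0.0362, 0.03]
```

View pics/s3c.png

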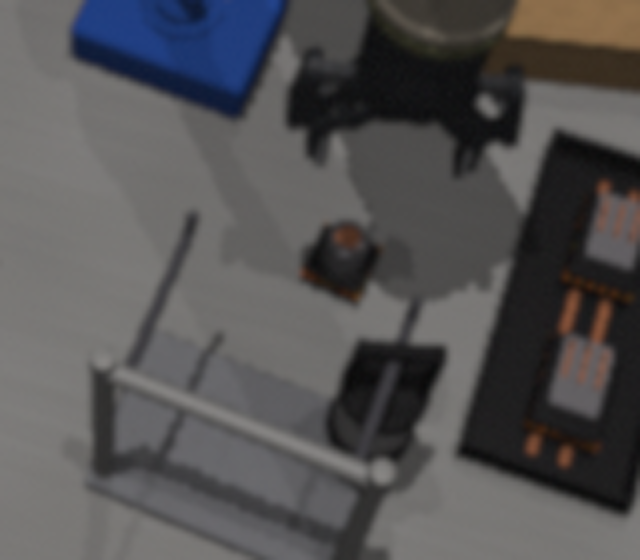

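The lamp hangs on hook a: the bar at crop (400,360) lies over the hook, its top is at about 0.23 m, and both slides are in the long tray. Next is the stick.

Call:
{"api": "apply_moves", "payload": {
  "commands": [
    [-0.009, 0.002, 0.036, 0, -1],
    [-0.009, 0.002, 0.036, 0, -1],
    [-0.009, 0.002, 0.036, 0, -1],
    [0, 0, 0, 0, -1]
  ]
}}

```text
clock: 23.85
position: [0.5363, 0.1831, 0.0973]
ee_rot: [0.992, 0.113, 0.056, 0.007]
ft_force: [-0.1, -0.4, -0.2]
grip_width: 0.998
```

```bash
python3 - <<'E'
from h import *
T,o=tool()
plan([.53,.18,.026],13)
E
```

```text
t 23.85 tcp [0.5363 0.1831 0.0973] yawx 13.1 z [ 0.113 -0.001 -0.994] f [-0.1 -0.4 -0.2] w 0.998
now [0.5363 0.1831 0.0973] 13.1 j7 -2.18 rows 2 min 2
[-0.0073, -0.0002, 0.0351, 0.03]
[-0.0073, -0.0002, 0.0351, 0.03]
```

Call:
{"api": "apply_moves", "payload": {
  "commands": [
    [-0.008, 0, 0.035, 0, -1],
    [-0.008, 0, 0.033, 0, -1],
    [-0.001, 0, 0.002, 0, -0.5],
    [0, 0, 0, 0, 0]
  ]
}}

```text
clock: 24.18
position: [0.5374, 0.1852, 0.0355]
ee_rot: [0.992, 0.112, 0.062, 0.005]
ft_force: [0.1, -0.0, 0.3]
grip_width: 0.746
```

Call:
{"api": "apply_moves", "payload": {
  "commands": [
    [0, 0, 0, 0, 1],
    [0, 0, 0, 0, 1],
    [0, 0, 0, 0, 1],
    [0, 0, 0, 0, 1]
  ],
  "squeeze": 40
}}

```text
clock: 24.52
position: [0.5437, 0.1886, 0.0454]
ee_rot: [0.991, 0.112, 0.067, 0.004]
ft_force: [0.1, -0.3, -1.5]
grip_width: 0.342
```

```bash
python3 - <<'E'
from h import *
T,o=tool()
plan([.52,.17,.14],13)
E
```

```text
t 24.52 tcp [0.5437 0.1886 0.0454] yawx 13.0 z [ 0.134  0.008 -0.991] f [ 0.1 -0.3 -1.5] w 0.342
now [0.5437 0.1886 0.0454] 13.0 j7 -2.25 rows 3 min 3
[-0.0048, 0.005, -0.0324, -0.0]
[-0.0048, 0.005, -0.0324, -0.0]
[-0.0048, 0.005, -0.0324, -0.0]
```

Call:
{"api": "apply_moves", "payload": {
  "commands": [
    [0, 0, 0, 0, 0],
    [0, 0, 0, 0, -0.5],
    [-0.003, 0, 0.005, 0, -0.5],
    [-0.006, 0.003, 0.01, 0, -0.3],
    [-0.006, 0.003, 0.01, 0, -0.3]
  ]
}}

```text
clock: 24.93
position: [0.5366, 0.1809, 0.0217]
ee_rot: [0.991, 0.112, 0.071, 0.003]
ft_force: [-0.3, -0.8, 0.2]
grip_width: 0.651
```

```bash
python3 - <<'E'
from h import *
T,o=tool()
p,d,K,C=snap("wrist"); W=cloud(d,K,C)
b=(W[...,2]>.052)&(W[...,2]<.066)&(abs(W[...,0]-.528)<.03)&(abs(W[...,1]-.18)<.03)
print(b.sum(),rectof(W,b))
plan([.53,.181,.024],13)
E
```

```text
t 24.93 tcp [0.5366 0.1809 0.0217] yawx 13.0 z [ 0.141  0.01  -0.99 ] f [-0.3 -0.8  0.2] w 0.651
5806 (array([0.531 , 0.1788]), array([0.0313, 0.0628]), 8.5)
now [0.5365 0.1809 0.0208] 13.0 j7 -2.28 rows 1 min 1
[-0.0058, -0.0015, -0.0041, -0.04]
```

Call:
{"api": "apply_moves", "payload": {
  "commands": [
    [-0.007, 0, 0, 0, 0.5],
    [-0.001, 0, 0.002, 0, 1],
    [-0.001, 0, 0.002, 0, 1],
    [-0.001, 0, 0.001, 0, 1],
    [0, 0, 0, 0, 1]
  ]
}}

```text
clock: 25.4
position: [0.5367, 0.1858, 0.0245]
ee_rot: [0.99, 0.112, 0.084, -0.001]
ft_force: [-1.9, 0.8, 2.4]
grip_width: 0.366
```

```bash
python3 - <<'E'
from h import *
T,o=tool()
E
```

```text
t 25.4 tcp [0.5367 0.1858 0.0245] yawx 13.0 z [ 0.166  0.021 -0.986] f [-1.9  0.8  2.4] w 0.366
```

Call:
{"api": "apply_moves", "payload": {
  "commands": [
    [0, 0, -0.03, 0, 1],
    [0, 0, -0.035, 0, 1],
    [0, 0.02, -0.03, 0, 1],
    [0, 0.038, -0.012, 0, 1],
    [0, 0.04, 0, 0, 1]
  ]
}}

```text
clock: 25.82
position: [0.5332, 0.0924, 0.128]
ee_rot: [0.99, 0.12, 0.079, -0.002]
ft_force: [1.9, 0.3, -2.5]
grip_width: 0.363
```

```bash
python3 - <<'E'
from h import *
T,o=tool();print(np.round(o['joint_pos'],2))
plan([.499,-.362,.12],13)
E
```

```text
t 25.82 tcp [0.5332 0.0924 0.128 ] yawx 13.9 z [ 0.155  0.023 -0.988] f [ 1.9  0.3 -2.5] w 0.363
[ 0.8   0.35 -1.21  1.9   0.43  1.   -1.91]
now [0.5332 0.0924 0.128 ] 13.9 j7 -1.91 rows 12 min 12
[-0.0118, 0.0361, -0.0007, 0.08]
[-0.0118, 0.0361, -0.0006, 0.08]
[-0.0117, 0.0361, -0.0006, 0.08]
[-0.0117, 0.0361, -0.0006, 0.08]
[-0.0116, 0.0361, -0.0006, 0.08]
[-0.0116, 0.0362, -0.0006, 0.08]
[-0.0116, 0.0362, -0.0006, 0.08]
[-0.0115, 0.0362, -0.0006, 0.08]
[-0.0115, 0.0362, -0.0006, 0.08]
[-0.0114, 0.0362, -0.0006, 0.08]
[-0.0114, 0.0362, -0.0006, 0.08]
[-0.0113, 0.0363, -0.0006, 0.08]
```

Call:
{"api": "apply_moves", "payload": {
  "commands": [
    [-0.012, 0.037, 0, 0, 1],
    [-0.012, 0.037, 0, 0, 1],
    [-0.012, 0.037, 0, 0, 1],
    [-0.012, 0.037, 0, 0, 1],
    [-0.012, 0.037, 0, 0, 1]
  ]
}}

```text
clock: 26.23
position: [0.5151, -0.1121, 0.1166]
ee_rot: [0.99, 0.12, 0.077, -0.001]
ft_force: [1.2, 0.1, -1.5]
grip_width: 0.364
```

```bash
python3 - <<'E'
from h import *
T,o=tool();print(np.round(o['joint_pos'],2))
plan([.499,-.362,.12],13)
E
```

```text
t 26.23 tcp [ 0.5151 -0.1121  0.1166] yawx 13.9 z [ 0.152  0.021 -0.988] f [ 1.2  0.1 -1.5] w 0.364
[ 1.25  0.35 -1.23  1.93  0.37  0.96 -1.46]
now [ 0.5151 -0.1121  0.1166] 13.9 j7 -1.46 rows 7 min 7
[-0.0106, 0.0341, -0.0016, 0.13]
[-0.0105, 0.0342, -0.0016, 0.13]
[-0.0105, 0.0342, -0.0016, 0.13]
[-0.0104, 0.0342, -0.0015, 0.13]
[-0.0103, 0.0342, -0.0015, 0.13]
[-0.0102, 0.0342, -0.0015, 0.13]
[-0.0102, 0.0343, -0.0015, 0.13]
```

Call:
{"api": "apply_moves", "payload": {
  "commands": [
    [-0.01, 0.034, -0.002, 0, 1],
    [-0.01, 0.034, -0.002, 0, 1],
    [-0.01, 0.034, -0.002, 0, 1],
    [-0.01, 0.034, -0.002, 0, 1],
    [-0.01, 0.034, -0.001, 0, 1]
  ]
}}

```text
clock: 26.65
position: [0.4954, -0.3008, 0.1118]
ee_rot: [0.991, 0.117, 0.071, -0.002]
ft_force: [1.5, -0.7, -2.3]
grip_width: 0.361
```

Call:
{"api": "apply_moves", "payload": {
  "commands": [
    [-0.01, 0.034, 0, 0, 1],
    [-0.007, 0.025, 0, 0, 1],
    [0, 0, 0, 0, 1]
  ]
}}

```text
clock: 26.9
position: [0.4851, -0.3742, 0.1032]
ee_rot: [0.992, 0.111, 0.068, -0.003]
ft_force: [-0.9, -0.6, -2.0]
grip_width: 0.364
```

```bash
python3 - <<'E'
from h import *
T,o=tool();print(np.round(o['joint_pos'],2))
plan([.499,-.362,.04],13)
E
```

```text
t 26.9 tcp [ 0.4851 -0.3742  0.1032] yawx 12.8 z [ 0.134  0.02  -0.991] f [-0.9 -0.6 -2. ] w 0.364
[ 1.45  0.58 -1.06  1.69  0.48  1.07 -1.07]
now [ 0.4851 -0.3742  0.1032] 12.8 j7 -1.07 rows 2 min 2
[0.0038, -0.0047, 0.0324, -0.1]
[0.0038, -0.0047, 0.0324, -0.1]
```

Call:
{"api": "apply_moves", "payload": {
  "commands": [
    [0.004, -0.005, 0.028, 0, 1],
    [0.004, -0.005, 0.026, 0, 1],
    [0, 0, 0.006, 0, 1],
    [0, 0, 0, 0, 1]
  ]
}}

```text
clock: 27.23
position: [0.4935, -0.3638, 0.0366]
ee_rot: [0.992, 0.107, 0.065, -0.004]
ft_force: [-0.4, 0.1, -1.5]
grip_width: 0.367
```

```bash
python3 - <<'E'
from h import *
T,o=tool()
plan([.499,-.362,.033],13)
E
```

```text
t 27.23 tcp [ 0.4935 -0.3638  0.0366] yawx 12.3 z [ 0.128  0.023 -0.992] f [-0.4  0.1 -1.5] w 0.367
now [ 0.4935 -0.3638  0.0366] 12.3 j7 -1.14 rows 1 min 1
[0.0052, -0.0006, 0.0043, -0.67]
```

Call:
{"api": "apply_moves", "payload": {
  "commands": [
    [0, 0, 0.004, 0, 1],
    [0, 0, 0, 0, 0],
    [0, 0, 0, 0, -0.4],
    [0, 0, 0, 0, -0.5],
    [0, 0, -0.015, 0, -0.5]
  ]
}}

```text
clock: 27.65
position: [0.4912, -0.3636, 0.0482]
ee_rot: [0.992, 0.107, 0.064, -0.005]
ft_force: [-0.5, -0.7, -0.4]
grip_width: 0.751
```

Call:
{"api": "apply_moves", "payload": {
  "commands": [
    [0, 0, -0.03, 0, -0.5],
    [0, 0, -0.04, 0, -0.7],
    [0, 0, -0.04, 0, -1],
    [0, 0, -0.02, 0, -1]
  ]
}}

```text
clock: 27.98
position: [0.4739, -0.365, 0.1861]
ee_rot: [0.992, 0.109, 0.064, -0.005]
ft_force: [0.5, -0.7, -0.6]
grip_width: 1.003
```

```bash
python3 - <<'E'
from h import *
T,o=tool();print(np.round(o['joint_pos'],2))
p,d,K,C=snap("wrist","w5.png"); W=cloud(d,K,C)
b=(W[...,2]>.058)&(W[...,2]<.08)&(abs(W[...,0]-.49)<.06)&(abs(W[...,1]+.364)<.06)
print(b.sum(),rectof(W,b),np.percentile(W[b][:,2],[50,95]))
p,d,K,C=snap("top","top2.png"); W=cloud(d,K,C)
b=(W[...,2]>.080)&(W[...,2]<.1)&(abs(W[...,0]-.66)<.05)&(abs(W[...,1]+.154)<.05)
print("dial",b.sum(),rectof(W,b))
for x in(.4518,.5737):
    b=(W[...,2]>.036)&(W[...,2]<.06)&(abs(W[...,0]-x)<.06)&(abs(W[...,1]-.368)<.045); print(b.sum(),rectof(W,b),np.median(W[b][:,2]))
b=(W[...,2]>.225)&(W[...,2]<.24)&(W[...,0]>.65)&(W[...,0]<.70)&(W[...,1]>.18)&(W[...,1]<.27); print("bar",b.sum(),rectof(W,b))
q=cv2.imread("pics/top2.png")[70:320,170:480]; cv2.imwrite("pics/top2c.png",cv2.resize(q,None,fx=2,fy=2,interpolation=cv2.INTER_CUBIC))
plan([.66,-.154,.2],49.5)
E
```

```text
t 27.98 tcp [ 0.4739 -0.365   0.1861] yawx 12.6 z [ 0.127  0.025 -0.992] f [ 0.5 -0.7 -0.6] w 1.003
[ 1.53  0.48 -1.14  1.63  0.38  1.21 -1.02]
906 (array([ 0.4872, -0.3641]), array([0.0309, 0.0305]), 12.4) [0.06444239 0.06590232]
dial 63 (array([ 0.6604, -0.1539]), array([0.0424, 0.015 ]), 53.4)
200 (array([0.4596, 0.3702]), array([0.0674, 0.0432]), 3.4) 0.043439227051539575
194 (array([0.5795, 0.3642]), array([0.0434, 0.0653]), 88.6) 0.043822490134425074
bar 72 (array([0.6748, 0.2291]), array([0.0123, 0.0539]), 11.1)
now [ 0.4747 -0.3658  0.1864] 12.5 j7 -1.02 rows 7 min 7
[0.0324, -0.0238, 0.0021, -5.28]
[0.0344, -0.0207, 0.0024, -5.28]
[0.0362, -0.0175, 0.0027, -5.28]
[0.0376, -0.0141, 0.0029, -5.28]
[0.0387, -0.0105, 0.0031, -5.28]
[0.0395, -0.0069, 0.0032, -5.28]
[0.04, -0.0032, 0.0033, -5.28]
```

View pics/top2c.png

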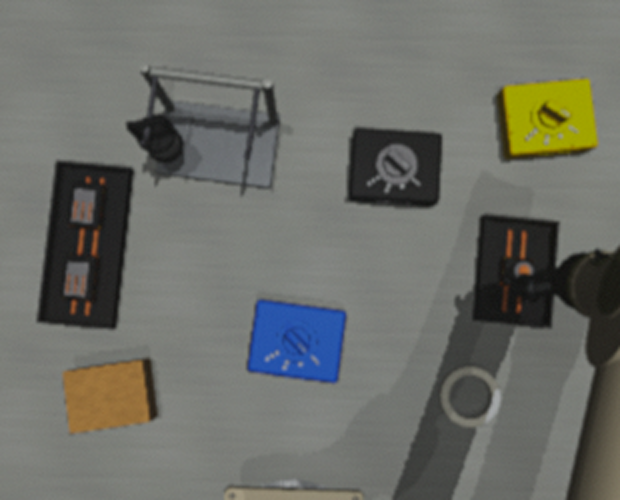

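All loaded: the stick stands in the short tray (top at 0.065), both slides lie in the long tray, the lamp is on its hook, and the dial pointer is at the bar. Now the dial.

Call:
{"api": "apply_moves", "payload": {
  "commands": [
    [0.0325, -0.024, 0, -5.3, -1],
    [0.0345, -0.0205, 0.001, -5.3, -1],
    [0.036, -0.0175, 0.001, -5.3, -1],
    [0.0375, -0.014, 0.001, -5.3, -1],
    [0.0385, -0.0105, 0.002, -5.3, -1]
  ]
}}

```text
clock: 28.5
position: [0.6044, -0.2242, 0.2079]
ee_rot: [0.942, 0.33, 0.063, 0.017]
ft_force: [0.6, -1.7, -0.5]
grip_width: 1.002
```

Call:
{"api": "apply_moves", "payload": {
  "commands": [
    [0.039, -0.007, 0.003, -5.3, -1],
    [0.025, -0.003, 0.003, -5, -1],
    [0, 0, 0, 0, -1]
  ]
}}

```text
clock: 28.75
position: [0.6519, -0.1623, 0.2126]
ee_rot: [0.903, 0.425, 0.064, 0.023]
ft_force: [0.2, 0.8, 0.5]
grip_width: 1.0
```

```bash
python3 - <<'E'
from h import *
T,o=tool();print(np.round(o['joint_pos'],2))
plan([.661,-.154,.11],49.5)
E
```

```text
t 28.75 tcp [ 0.6519 -0.1623  0.2126] yawx 50.7 z [ 0.136  0.012 -0.991] f [0.2 0.8 0.5] w 1.0
[ 1.    0.63 -1.19  1.44  0.6   1.32 -0.88]
now [ 0.6519 -0.1623  0.2126] 50.7 j7 -0.88 rows 3 min 3
[0.0008, -0.0027, 0.0343, 0.39]
[0.0008, -0.0028, 0.0343, 0.39]
[0.0008, -0.0028, 0.0343, 0.39]
```

Call:
{"api": "apply_moves", "payload": {
  "commands": [
    [0.002, -0.004, 0.033, 0.4, -1],
    [0.002, -0.004, 0.033, 0.4, -1],
    [0.002, -0.003, 0.03, 0.3, -1],
    [0, 0, 0, 0, -0.3]
  ]
}}

```text
clock: 29.08
position: [0.6637, -0.1452, 0.1208]
ee_rot: [0.905, 0.418, 0.068, 0.024]
ft_force: [-0.7, -0.2, -1.1]
grip_width: 0.883
```

```bash
python3 - <<'E'
from h import *
T,o=tool()
plan([.663,-.154,.073],49.5)
E
```

```text
t 29.08 tcp [ 0.6637 -0.1452  0.1208] yawx 49.9 z [ 0.143  0.012 -0.99 ] f [-0.7 -0.2 -1.1] w 0.883
now [ 0.6637 -0.1452  0.1208] 49.9 j7 -0.97 rows 2 min 2
[-0.006, 0.0002, 0.0235, 0.19]
[-0.006, 0.0002, 0.0235, 0.19]
```

Call:
{"api": "apply_moves", "payload": {
  "commands": [
    [-0.008, 0, 0.024, 0.2, -0.3],
    [-0.008, 0, 0.022, 0.2, -0.3],
    [0, 0, 0, 0, -0.3]
  ]
}}

```text
clock: 29.33
position: [0.6609, -0.1578, 0.0778]
ee_rot: [0.907, 0.415, 0.069, 0.025]
ft_force: [-1.1, -0.9, -0.6]
grip_width: 0.65
```

```bash
python3 - <<'E'
from h import *
T,o=tool()
plan([.663,-.154,.073],49.5)
E
```

```text
t 29.33 tcp [ 0.6609 -0.1578  0.0778] yawx 49.5 z [ 0.147  0.011 -0.989] f [-1.1 -0.9 -0.6] w 0.65
now [ 0.6609 -0.1578  0.0778] 49.5 j7 -0.98 rows 1 min 1
[0.0037, -0.0014, 0.0051, -0.01]
```

Call:
{"api": "apply_moves", "payload": {
  "commands": [
    [0.003, -0.0015, 0.005, 0, 0.3],
    [0, 0, 0.001, 0, 1],
    [0, 0, 0.001, 0, 1],
    [0, 0, 0, 0, 1],
    [0, 0, 0, 0, 1]
  ],
  "squeeze": 30
}}

```text
clock: 29.75
position: [0.6613, -0.1528, 0.0774]
ee_rot: [0.907, 0.415, 0.068, 0.024]
ft_force: [11.8, -4.6, -18.9]
grip_width: 0.159
```

Call:
{"api": "apply_moves", "payload": {
  "commands": [
    [0, 0, 0, 0, 1]
  ]
}}

```text
clock: 29.83
position: [0.6614, -0.1529, 0.0774]
ee_rot: [0.907, 0.415, 0.068, 0.025]
ft_force: [7.2, -1.5, -14.4]
grip_width: 0.157
```

```bash
python3 - <<'E'
from h import *
T,o=tool()
E
```

```text
t 29.83 tcp [ 0.6614 -0.1529  0.0774] yawx 49.5 z [ 0.144  0.012 -0.99 ] f [  7.2  -1.5 -14.4] w 0.157
```

Call:
{"api": "apply_moves", "payload": {
  "commands": [
    [0, 0, 0, 6, 1],
    [0, 0, 0, 6, 1],
    [0, 0, 0, 6, 1],
    [0, 0, 0, 6, 1],
    [0, 0, 0, 6, 1]
  ]
}}

```text
clock: 30.25
position: [0.6621, -0.1538, 0.0777]
ee_rot: [0.985, 0.157, 0.073, 0.005]
ft_force: [4.1, -1.2, -11.5]
grip_width: 0.154
```

```bash
python3 - <<'E'
from h import *
T,o=tool();print(np.round(o['joint_pos'],2))
E
```

```text
t 30.25 tcp [ 0.6621 -0.1538  0.0777] yawx 18.3 z [ 0.145  0.012 -0.989] f [  4.1  -1.2 -11.5] w 0.154
[ 0.89  0.7  -0.99  1.57  0.63  1.07 -1.48]
```

Call:
{"api": "apply_moves", "payload": {
  "commands": [
    [0, 0, 0, 6, 1],
    [0, 0, 0, 6, 1],
    [0, 0, 0, 6, 1],
    [0, 0, 0, 6, 1],
    [0, 0, 0, 6, 1]
  ]
}}

```text
clock: 30.67
position: [0.6624, -0.1552, 0.0782]
ee_rot: [0.991, -0.115, 0.072, -0.014]
ft_force: [3.7, -0.1, -11.9]
grip_width: 0.152
```

Call:
{"api": "apply_moves", "payload": {
  "commands": [
    [0, 0, 0, 5.5, 1],
    [0, 0, 0, 0, 1]
  ]
}}

```text
clock: 30.83
position: [0.6623, -0.1554, 0.0784]
ee_rot: [0.983, -0.167, 0.071, -0.017]
ft_force: [4.1, 1.1, -13.5]
grip_width: 0.154
```

```bash
python3 - <<'E'
from h import *
T,o=tool();print(np.round(o['joint_pos'],2),o["torque"])
E
```

```text
t 30.83 tcp [ 0.6623 -0.1554  0.0784] yawx -19.5 z [ 0.146  0.009 -0.989] f [  4.1   1.1 -13.5] w 0.154
[ 0.81  0.64 -0.87  1.57  0.53  1.03 -2.08] [-0.44114018 -0.30946973 -0.09189822]
```

At −19.5°, which is the two-dot angle. Release and retreat.

Call:
{"api": "apply_moves", "payload": {
  "commands": [
    [0, 0, 0, 0, 0.5],
    [0, 0, 0, 0, -0.3],
    [0, 0, -0.015, 0, -0.5],
    [0, 0, -0.035, 0, -1],
    [0, 0, -0.04, 0, -1]
  ]
}}

```text
clock: 31.25
position: [0.6474, -0.1538, 0.168]
ee_rot: [0.985, -0.16, 0.068, -0.018]
ft_force: [0.8, -0.9, 0.6]
grip_width: 0.81
```

Call:
{"api": "apply_moves", "payload": {
  "commands": [
    [0, 0, -0.03, 0, -1],
    [-0.03, 0.02, 0, 0, -1],
    [-0.04, 0.01, 0, 0, -1],
    [-0.02, 0, 0, 0, -1],
    [0, 0, 0, 0, -1]
  ]
}}

```text
clock: 31.67
position: [0.553, -0.1507, 0.2039]
ee_rot: [0.985, -0.151, 0.079, -0.016]
ft_force: [0.3, 1.4, -0.7]
grip_width: 0.999
```

```bash
python3 - <<'E'
from h import *
T,o=tool()
p,d,K,C=snap("wrist","w6.png"); W=cloud(d,K,C)
b=(W[...,2]>.080)&(W[...,2]<.1)&(abs(W[...,0]-.66)<.05)&(abs(W[...,1]+.154)<.05)
print("dial",b.sum(),rectof(W,b))
p,d,K,C=snap("scene","s4.png"); W=cloud(d,K,C)
b=(W[...,2]>.225)&(W[...,2]<.24)&(W[...,0]>.65)&(W[...,0]<.70)&(W[...,1]>.18)&(W[...,1]<.27); print("bar",b.sum(),rectof(W,b))
q=cv2.imread("pics/s4.png")[90:360,110:510]; cv2.imwrite("pics/s4c.png",cv2.resize(q,None,fx=2,fy=2,interpolation=cv2.INTER_CUBIC))
E
```

```text
t 31.67 tcp [ 0.553  -0.1507  0.2039] yawx -17.7 z [ 0.161  0.007 -0.987] f [ 0.3  1.4 -0.7] w 0.999
dial 907 (array([ 0.6591, -0.1544]), array([0.0142, 0.0431]), 71.6)
bar 114 (array([0.6669, 0.2255]), array([0.0312, 0.0542]), 14.5)
```

View pics/w6.png

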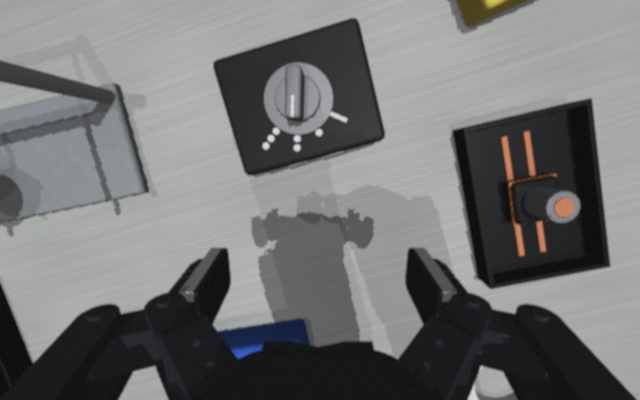

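View pics/s4c.png

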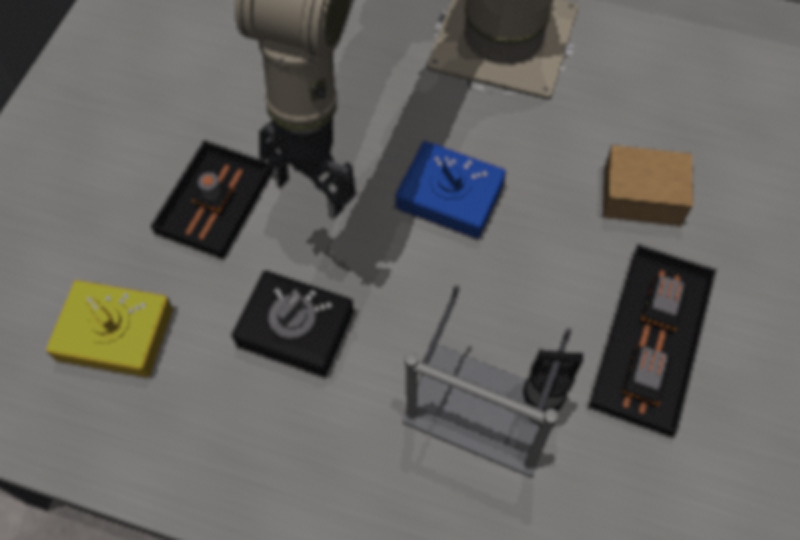

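The pointer at (293,105) is on the two-dot mark (297,143). The dial has turned 67.9°, or 1.19 rad, and everything is in place.

```bash
python3 -c "
from h import *
print(workorder.hand_in())"
```

```text
the job is handed in; nothing more can be done
None
```

The job is done and handed in at about 32 s on the robot clock. The hand-in gives no verdict, so the results below are from my own last checks.

What I did:
- **Dial off:** turned from three dots to the bar mark.
- **Loading:** two slide packs went in the long tray, the one stick pack in the short tray, and the one lamp on hook a. These were the only packs and the only lamp in the scene.
- **Dial on:** turned to the two-dot mark and left there.

What the last checks showed:
- **Slide packs:** both lie flat in the long tray, with ridge tops at about 44 mm (45 mm expected).
- **Stick pack:** stands within a few mm of the centre of the short tray, with its top at 65 mm.
- **Lamp:** the bar hangs on hook a with its top at about 0.23 m. It is a few mm sideways of the hook and turned about 17° to it, which the rules allow.
- **Dial:** reads about 1.19 rad, on two dots.
- **Bystanders:** the carton and tape look unmoved, though I did not measure them again. The last picture with the tape in it was taken just before the final dial turn.
- **Robot:** was clear of everything.

Things that did not go cleanly:
- **Stick grip:** the first grip was too high, so I opened and gripped it again.
- **Tool tilt:** the tool gradually tilted to about 9° during the run and I could not fully correct it. It did no visible harm.
- **Hook tip:** it measured about 9 mm from where the stand's other parts put it, so I used a hanging point that suited both.

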